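# Clear up after the calibration check

### The arm

A 7-joint arm with a two-finger parallel gripper is mounted at the origin on a cart in front of the work surface, level with it; the furniture and walls round the work are solid. World frame = base frame: x ahead of the robot, y to its left, z up, the work surface at z = 0. Lengths are in m, angles in degrees, forces in N, time in s.
With the tool pointing down it reaches from about 0.4 to 0.85 m from the base axis. Payload 6.9 kg.
Tool frame: the origin (TCP) lies midway between the tips of the shut fingers; the grasp point (between the pads) lies 19 mm behind it; z points along the fingers, y is the line along which they close (so a half turn about z gives the same grasp; the last joint's range is limited). The gripper opens to 85 mm and grips with 20 to 120 N. Pads are 22 mm wide; open, the fingers measure 114 mm over their backs; the gripper's body (76 mm by 85 mm) begins 54 mm behind the grasp point. The pads swing forward as they close: fully open they stand 13 mm farther back than shut.
Start: joints at [83.108, 29.078, -13.613, 85.955, 7.202, 65.827, -8.869], TCP at [0.14, -0.609, 0.209] pointing down, gripper open.
Joint ranges: [-176.47, 176.47], [-13.61, 117.27], [-81.72, 77.17], [0.22, 143.17], [-87.28, 267.28], [10, 112.55], [-165.47, 165.47]. Speed limits (degrees/s): [136.94, 136.94, 180, 180, 180, 180, 180].

### API

Orientations are given as a 3x3 rotation matrix whose columns are the frame's x, y, z axes.
In Python, from station import ctrl, optics gives the robot as it stands.
- The arm moves only by the tool drive_tool, never from a script. Its argument "steps" is a list of rows, each a list of 7 numbers: the closure, from 0 (fully open) to 1 (shut), then the shift along the tool's x, y, z in mm, then the turn, a rotation vector about the tool's x, y, z in degrees. In form: [[grip, x, y, z, rx, ry, rz], ...]. A call has exactly 10 rows; each row is the pose to reach, as a shift and turn from the pose commanded when the call began, along the tool's axes at that moment; what a row does not reach only later rows make up. A row lasts 1/8 s, in which the tool goes at most 62.5 mm and 10.7 degrees, less where a joint would pass 70% of its speed; a pose out of reach is approached as far as the arm can. A call with a gripper value outside its range is refused whole. The fingers move at their own pace and stop on an object; "force" is the grip in N (left out, the last holds). Time passes only in rows, so rows that repeat a pose let the fingers close, or fill a call up. It gives the time, the measured TCP pose, the force, the opening and the grip force at its end, in the units of the state.
- ctrl.get_obs(): the state, without advancing time (a new reading comes with each control period).
- optics.get_image(name): name is "side" or "top" or "wrist"; returns the picture (384x512x3 uint8, red, green, blue); there is no depth.
- optics.camera_info(name): a dict with "fx", "fy", "cx", "cy" (pixels), "camera_from_world" (4x4, takes a point from world to camera coordinates); the wrist camera has in their place "hand_eye" (4x4, takes a point from camera to tool coordinates, whose origin is the TCP and whose axes are the flange's). Camera axes: x right, y down, z forward; pixel columns grow to the right and rows downward; lengths in m; the calibration is good to about 2 mm. A picture is of the moment at which its call begins: read the wrist's pose just before it. camera_info takes no time and is no camera call.
- ctrl.hand_in(): hands the job in; it is judged then, once.
The state is a dict: "clock": time; "joint_pos": joint angles; "qd": joint speeds; "joint_torque": joint torques, N m; "tcp_pos": TCP position; "eef_rot": TCP orientation; "wrist_force": force on the tool from outside, world axes, zero at the start; "moment": the same for the moment, N m; "width": opening from 0.0 (shut) to 1.0 (fully open); "grip_force": force on a finger pad.
Only numpy, scipy, OpenCV 4.12 (cv2) and the standard library are available. Lean on these libraries where they do the work, as an engineer would, in place of code of your own. Each camera call takes 0.05 s, during which the arm holds its last target. There are 200 camera calls.

### The job

The calibration check is finished, so put everything away where its kind belongs. Lift the red handle of the toggle clamp until the clamp stands open, and only then take out the steel calibration block and lay it flat in the rectangular recess of the grey standards tray. Lay the loose reference disc flat in that tray's empty round recess, set the loose sample cup in the blue tray with the other cups and the loose vial in a free cell of the white vial box, keeping cup and vial upright all the way.

Things in the scene. Friction and masses are not known exactly. Their poses are not given: they have to be found in the camera images.
- clamp_fixture: Fixed bright aluminium plate 80 (x) x 183 (y) x 10 mm with a steel toggle clamp. Origin: centre of its underside. Handle at its +y end; the block lies on the plate at y = -51.5 mm, length along y, 2.5 mm play between steel stops 16 mm above the bench (both ends, corners). The open arm stands 50-75 mm to +y of the block's centre, 125 mm high: pinch the block at its centre or up to 8 mm to -y.
- clamp_handle (a joint): Angle of the clamp's red handle: 0 clamped, handle level; grows as its end is lifted; 1.2 rad = stop, fully open. Hinge axis along the fixture's x, at y = 33.5 mm, z = 18 mm in its frame. The first 0.1 rad goes over centre against a sprung foot (3 to 4 N at the grip); then it turns freely with light friction and stays where left.
- handle_grip (a point): Middle of the handle's red sleeve, a round bar 15.6 mm thick, 58 mm long, pointing level to the fixture's +y when clamped; in the fixture's frame at (0, 97, 44) mm then, at (0, 33, 87) mm when fully open, on an arc of 69 mm radius round the hinge. Pinch it from above across its sides (along the fixture's x) and follow the arc; it turns between the pads.
- calibration_block: Loose plain steel block, 30 (x) by 60 (y) by 30 mm high, 0.42 kg, at the start clamped on the fixture. Origin: centre of its underside.
- reference_disc: Loose turned grey metal disc, 40 mm diameter, 12 mm high, lying flat on the bench. Origin: centre of its underside.
- sample_cup: Loose white plastic sample cup, its brown powder fill showing at the top inside a white rim, 39 mm diameter, 26 mm high, upright on the bench outside the blue tray. Origin: centre of its underside.
- vial: Loose brown sample vial with red screw cap, 23 mm diameter (cap 22 mm, from 46 mm up), 59 mm high, upright on the bench outside the vial box. Origin: centre of its underside.
- standards_tray: Fixed grey plastic plate, 85 (x) x 216 (y) x 12 mm high, with three recesses 6 mm deep (floor 6 mm above the bench). Origin: centre of its underside. Rectangular recess for the block: 46 (x) x 76 (y) mm, centre y = -61 mm. Empty round recess: 56 mm diameter, centre y = +12 mm. The round one at y = +74 mm holds a brass-coloured disc, top 14 mm above the bench.
- cup_tray: Blue open tray, inside 144 (x) by 214 (y) mm, wall tops 25 mm above the bench, floor 3 mm above it, fixed to the bench. Origin: centre of its underside. Three other cups stand in its far half (x = +36 to +43 mm, up to 36 mm high); the near half (-x) is free.
- vial_box: Fixed white box, 92 (x) x 134 (y) x 30 mm high, floor 3 mm, walls 3 mm, 2 (along x) by 3 (along y) cells of about 41 x 41 mm. Origin: centre of its underside. Cell centres x = +-22, y = -44, 0, +44 mm. The two outer cells of the far row (+x) hold vials 59 mm high; the near row (-x) is free.

How it is judged:
By the outcome, as a careful person would: the job done as asked, in the order asked, and still so for the second after the job is handed in, with the robot touching nothing.
It also fails if it takes over 112 s, if anything falls off the work surface, if the arm or the gripper's body presses on something with over 40 N, if the wrist force passes 120 N, or if a joint passes its speed limit or range.

## Working session

There is one attempt and no reset: what is moved stays moved. The work goes in short steps, Python scripts to look and compute and a tool call to move; the robot and the scene stay as the last step left them, time stands still between calls to the robot, and variables do not carry over. Pictures are saved under pics/ and viewed, at most 14 in all, crops included, and the job is handed in when it is done.

Besides the shell and the picture viewer there is one more tool, called after "Request:" by a JSON object that holds its "api" and its "payload", one argument or row to a line. drive_tool: Moves the arm, as the interface text tells. Its arguments: {"type":"object","properties":{"steps":{"type":"array","items":{"type":"array","items":{"type":"number"}}},"force":{"type":"number"}},"required":["steps"]}

```bash
ls; mkdir -p pics; python3 - <<'E'
from station import ctrl, optics
import cv2, numpy as np
for n in ("top","side"):
    im=optics.get_image(n); cv2.imwrite(f"pics/{n}0.png",im[...,::-1]); 
    i=optics.camera_info(n); print(n,i)
print(optics.camera_info("wrist"))
print(ctrl.get_obs())
E
```

```text
pics
top {'fx': 349.3799775572855, 'fy': 349.3799775572855, 'cx': 254.3221405467106, 'cy': 189.02221201891533, 'camera_from_world': array([[ 0.02877375, -0.99948482, -0.01421859, -0.16378373],
       [-0.99839145, -0.02804127, -0.0492768 ,  0.48659178],
       [ 0.04885271,  0.01561359, -0.99868395,  0.90276   ],
       [ 0.        ,  0.        ,  0.        ,  1.        ]])}
side {'fx': 407.6492631089436, 'fy': 407.6492631089436, 'cx': 257.41721675953016, 'cy': 193.26879199154666, 'camera_from_world': array([[ 0.97739602, -0.21071989, -0.0171507 , -0.50647291],
       [-0.12253041, -0.4984919 , -0.85819119,  0.050576  ],
       [ 0.17228847,  0.84089414, -0.51304359,  0.97255352],
       [ 0.        ,  0.        ,  0.        ,  1.        ]])}
{'fx': 313.3290027894559, 'fy': 313.3290027894559, 'cx': 252.33267421905697, 'cy': 186.8853151855273, 'hand_eye': array([[ 4.93269627e-05, -9.50440693e-01, -3.10905912e-01,
         7.98181234e-02],
       [ 9.99999848e-01,  2.17459057e-04, -5.06117690e-04,
         1.07214283e-03],
       [ 5.48644154e-04, -3.10905840e-01,  9.50440560e-01,
    
[... 232 characters left out ...]
 ,  -8.86873938]), 'qd': array([-0.06231968, -0.08560851, -0.04872575, -0.25193823, -0.0688079 ,
        0.05828661, -0.06735   ]), 'joint_torque': array([-4.55636589e-03, -6.21828032e+01, -2.19466344e+00, -2.50203198e+01,
        1.24257489e-02,  7.92084436e-03, -4.71924682e-05]), 'tcp_pos': array([ 0.13976033, -0.60870623,  0.20824256]), 'eef_rot': array([[ 9.74604677e-01,  2.23932082e-01, -3.81824507e-04],
       [ 2.23932403e-01, -9.74603588e-01,  1.45781309e-03],
       [-4.56764142e-05, -1.50629433e-03, -9.99998864e-01]]), 'wrist_force': array([-0.31675364,  0.26435285, -0.10595077]), 'moment': array([0.03274038, 0.01734115, 0.01218828]), 'grip_force': 0.0, 'width': 0.9991707266299289}
```

View pics/top0.png

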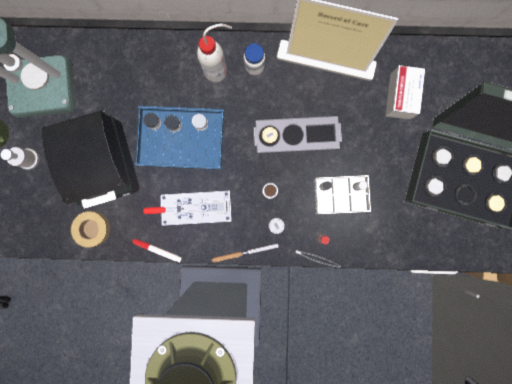

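View pics/side0.png

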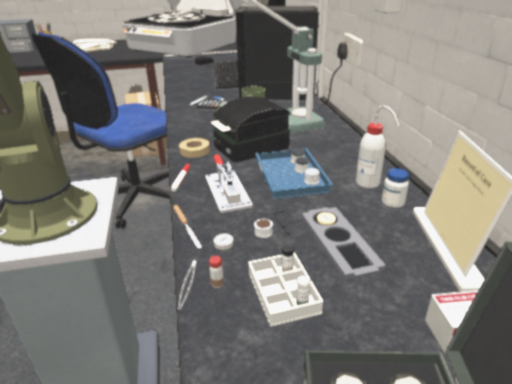

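The top view shows the clamp at about (196,208) with its red handle at (155,211). The blue tray is at (180,137), the grey tray at (297,134) and the vial box at (343,195). The loose cup is at (270,190), a disc-like item at (277,226) and the vial at (323,238). Next I'll enlarge the top view.

```bash
python3 - <<'E'
import cv2
im=cv2.imread("pics/top0.png")
cv2.imwrite("pics/crop1.png",cv2.resize(im[95:275,130:380],None,fx=3.2,fy=3.2,interpolation=cv2.INTER_CUBIC))
E
```

```text
(no output)
```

View pics/crop1.png

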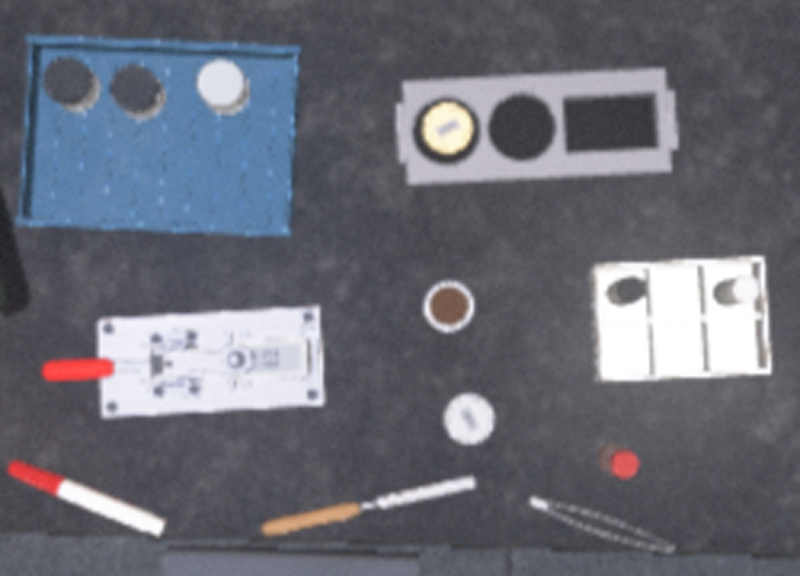

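The crop shows all the targets clearly. The fixture's corners are about (98,318)-(325,404), with the block at (280,360), and the white-topped grey disc is at (469,418). Next I'll measure coarse poses from the top view.

```bash
cat > h.py <<'E'
import numpy as np, cv2
from station import ctrl, optics
def grab(name,save=None):
    o=ctrl.get_obs(); im=optics.get_image(name)
    if save: cv2.imwrite(f"pics/{save}.png",im[...,::-1])
    return cam(name,o)+(im,)
def cam(name,o=None):
    i=optics.camera_info(name); K=np.array([[i["fx"],0,i["cx"]],[0,i["fy"],i["cy"]],[0,0,1]])
    if name=="wrist":
        T=np.eye(4);T[:3,:3]=o["eef_rot"];T[:3,3]=o["tcp_pos"]; W=T@i["hand_eye"]
    else: W=np.linalg.inv(i["camera_from_world"])
    return K,W
def cast(K,W,uv,z):
    uv=np.atleast_2d(np.asarray(uv,float)); d=(W[:3,:3]@np.linalg.inv(K)@np.c_[uv,np.ones(len(uv))].T).T
    c=W[:3,3]; return c+d*((z-c[2])/d[:,2])[:,None]
def blobs(mask,amin=30):
    cs,_=cv2.findContours(mask.astype(np.uint8),cv2.RETR_EXTERNAL,cv2.CHAIN_APPROX_NONE)
    return [c for c in cs if cv2.contourArea(c)>amin]
def rectpose(K,W,c,z):
    p=cast(K,W,c[:,0,:],z)[:,:2]; (cx,cy),(w,h),a=cv2.minAreaRect((p*1000).astype(np.float32))
    b=cv2.boxPoints(((cx,cy),(w,h),a)); e=b[1]-b[0] if np.linalg.norm(b[1]-b[0])>np.linalg.norm(b[2]-b[1]) else b[2]-b[1]
    yaw=np.degrees(np.arctan2(e[1],e[0]))-90; yaw=(yaw+90)%180-90
    return np.round([cx,cy,max(w,h),min(w,h),yaw],1)
def tgt(x,y,z,yaw):
    """shift/turn in tool axes from the measured pose to tool-down pose; finger line (tool y) at yaw deg from world y"""
    from scipy.spatial.transform import Rotation as R
    o=ctrl.get_obs(); M=o["eef_rot"]; s=M.T@(np.array([x,y,z])/1000-o["tcp_pos"])*1000
    best=None
    for k in (0,180):
        G=R.from_euler("z",yaw+k,degrees=True).as_matrix()@np.diag([1,-1,-1.])
        r=R.from_matrix(M.T@G).as_rotvec(degrees=True)
        if best is None or np.linalg.norm(r)<np.linalg.norm(best): best=r
    return np.round(s,1),np.round(best,1)
E
python3 - <<'E'
from h import *
im=cv2.imread("pics/top0.png")[...,::-1]; K,W=cam("top")
h,s,v=[x.astype(int) for x in cv2.split(cv2.cvtColor(np.ascontiguousarray(im),cv2.COLOR_RGB2HSV))]
roi=np.zeros(v.shape,bool); roi[100:262,130:380]=1
M=np.uint8
white=roi&(v>165)&(s<60); white=cv2.morphologyEx(white.astype(M),cv2.MORPH_CLOSE,np.ones((5,5)))
for n,m,z in (("white",white,.02),("blue",roi&(h>95)&(h<118)&(s>110)&(v>70),.025),("grey",roi&(v>120)&(v<190)&(s<50),.012),("red",roi&((h<8)|(h>172))&(s>150)&(v>120),.059),("brown",roi&(h<14)&(s>60)&(s<190)&(v>50)&(v<150),.024)):
    for c in blobs(m,40):
        print(n,cv2.boundingRect(c),cv2.contourArea(c),rectpose(K,W,c,z))
E
```

```text
white (148, 245, 33, 17) 168.5 [318.5  77.   88.5  15.2 -19.7]
white (243, 244, 35, 10) 89.0 [ 337.2 -169.3   90.2    9.7   14.2]
white (269, 218, 15, 16) 172.0 [ 398.3 -208.5   38.5   36.   -88.5]
white (160, 191, 71, 35) 2036.5 [438.2   1.2 181.   80.2   5. ]
white (262, 183, 16, 16) 173.0 [ 487.9 -190.7   38.5   38.4   46.5]
white (315, 175, 56, 39) 1893.5 [ 483.5 -377.2  139.3   94.9    4.4]
white (254, 117, 88, 35) 2553.0 [ 637.1 -257.8  225.7   82.7    4.3]
white (191, 113, 17, 18) 188.5 [662.9  -0.7  45.1  38.9 -43.5]
blue (137, 107, 87, 61) 3422.5 [620.9  48.3 219.2 152.4  -1. ]
grey (253, 116, 89, 37) 2728.0 [ 638.9 -257.7  231.    88.2    4.4]
red (133, 239, 16, 10) 60.0 [347.5 127.   39.2  13.1 -21.8]
red (143, 207, 22, 7) 99.5 [429.6  97.8  52.3  14.9   1.7]
brown (265, 185, 11, 11) 75.0 [ 489.  -190.5   25.5   25.5   46.6]
```

```bash
python3 - <<'E'
from h import *
print(tgt(470,-290,260,0))
E
```

```text
(array([ 393.2, -236.7,  -51.4]), array([-0.1,  0. , 12.9]))
```

Request:
{"api": "drive_tool", "payload": {
  "steps": [
    [0, 30, -20, -20, 0, 0, 1],
    [0, 80, -48, -40, 0, 0, 3],
    [0, 130, -78, -51, 0, 0, 5],
    [0, 180, -108, -51, 0, 0, 7],
    [0, 230, -138, -51, 0, 0, 9],
    [0, 280, -168, -51, 0, 0, 11],
    [0, 325, -196, -51, 0, 0, 12.9],
    [0, 365, -220, -51, 0, 0, 12.9],
    [0, 393, -237, -51, 0, 0, 12.9],
    [0, 393, -237, -51, 0, 0, 12.9]
  ]
}}

```text
clock: 1.35
tcp_pos: [0.4718, -0.2872, 0.2596]
eef_rot: [[1.0, 0.006, 0.0], [0.006, -1.0, 0.002], [0.0, -0.002, -1.0]]
wrist_force: [-0.0, -0.5, 0.5]
width: 1.0
grip_force: 0.0
```

```bash
python3 - <<'E'
from h import *
K,W,im=grab("wrist","w1"); o=ctrl.get_obs(); print(o["clock"],o["tcp_pos"],o["eef_rot"][:,1], W)
E
```

```text
1.4 [ 0.4702696  -0.28917619  0.25955504] [ 3.16148754e-03 -9.99994821e-01 -6.01687852e-04] [[ 6.10361513e-03 -9.50469892e-01 -3.10756707e-01  5.51781242e-01]
 [-9.99978776e-01 -6.50962181e-03  2.69387443e-04 -2.88016227e-01]
 [-2.27895329e-03  3.10748467e-01 -9.50489451e-01  4.25756184e-01]
 [ 0.00000000e+00  0.00000000e+00  0.00000000e+00  1.00000000e+00]]
```

View pics/w1.png

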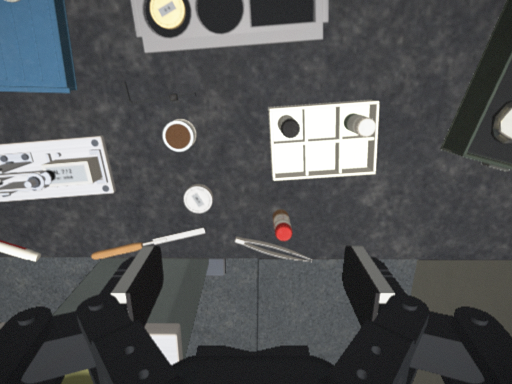

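The wrist view shows the vial cap at (283,231), the disc at (198,199), the cup at (179,135) and the vial box at (269–380,101–181). The standards tray is at the top edge of the picture. I'll measure each of these now.

```bash
cat >> h.py <<'E'
def hsv(im): return [x.astype(int) for x in cv2.split(cv2.cvtColor(np.ascontiguousarray(im),cv2.COLOR_RGB2HSV))]
def roi(m,x0,x1,y0,y1):
    r=np.zeros(m.shape,bool); r[y0:y1,x0:x1]=1; return m&r
def circ(K,W,c,z):
    p=cast(K,W,c[:,0,:],z)[:,:2]*1000; (cx,cy),r=cv2.minEnclosingCircle(p.astype(np.float32)); e=cv2.fitEllipse(p.astype(np.float32))
    return np.round([cx,cy,2*r,*e[0],*e[1]],1)
E
python3 - <<'E'
from h import *
im=cv2.imread("pics/w1.png")[...,::-1]; K,W=cam("wrist",ctrl.get_obs()); h,s,v=hsv(im)
for c in blobs(roi((v>130)&(s<70),180,216,182,218)): print("disc",circ(K,W,c,.012))
for c in blobs(roi((v>120)&(s<70),158,200,114,156)): print("cup",circ(K,W,c,.026))
for c in blobs(roi((v>70)&(s<70),158,200,114,156)): print("cup",circ(K,W,c,.026))
for c in blobs(roi(((h<8)|(h>172))&(s>170)&(v>140),265,300,215,245)): print("vial",circ(K,W,c,.059),cv2.boundingRect(c))
for c in blobs(cv2.morphologyEx(roi((v>140)&(s<60),255,390,90,190).astype(np.uint8),cv2.MORPH_CLOSE,np.ones((7,7))),500): print("box",rectpose(K,W,c,.03),cv2.boundingRect(c))
E
```

```text
disc [ 395.9 -212.9   41.8  395.9 -213.    39.9   40.6]
cup [ 489.  -196.1   44.9  488.4 -196.2   39.6   44.4]
cup [ 490.  -195.9   73.6  489.2 -196.9   57.8   61.8]
vial [ 368.2 -330.2   20.4  368.6 -330.1   17.7   19.5] (276, 226, 16, 14)
box [ 481.1 -380.1  136.1   94.5    4.1] (268, 101, 112, 80)
```

```bash
python3 - <<'E'
from h import *
K,W=cam("top"); print(cast(K,W,[[323.5,238.5]],.059), cast(K,W,[[276.5,226]],.012),cast(K,W,[[270,190.5]],.026))
print(tgt(368,-330,110,4))
E
```

```text
[[ 0.37200295 -0.3237643   0.059     ]] [[ 0.39655193 -0.21021821  0.012     ]] [[ 0.48764005 -0.19050057  0.026     ]]
(array([-102.3,   40.6,  149.6]), array([-0. ,  0. , -3.8]))
```

Request:
{"api": "drive_tool", "payload": {
  "steps": [
    [0, -25, 10, 30, 0, 0, -1],
    [0, -65, 26, 75, 0, 0, -2.5],
    [0, -95, 37, 120, 0, 0, -3.8],
    [0, -102, 40.6, 149, 0, 0, -3.8],
    [0, -102, 40.6, 149, 0, 0, -3.8],
    [0, -102, 40.6, 149, 0, 0, -3.8],
    [0, -102, 40.6, 149, 0, 0, -3.8],
    [0, -102, 40.6, 149, 0, 0, -3.8],
    [0, -102, 40.6, 149, 0, 0, -3.8],
    [0, -102, 40.6, 149, 0, 0, -3.8]
  ]
}}

```text
clock: 2.65
tcp_pos: [0.3681, -0.3308, 0.1111]
eef_rot: [[0.998, 0.067, 0.0], [0.067, -0.998, -0.0], [0.0, 0.0, -1.0]]
wrist_force: [-0.3, 0.3, -0.1]
width: 0.997
grip_force: 0.0
```

```bash
python3 - <<'E'
from h import *
K,W,im=grab("wrist","w2"); o=ctrl.get_obs(); print(o["clock"],o["tcp_pos"],o["eef_rot"][:,1])
h,s,v=hsv(im)
for c in blobs(((h<8)|(h>172))&(s>150)&(v>80),100): print("vial",circ(K,W,c,.059),cv2.boundingRect(c))
E
```

```text
2.7 [ 0.36795937 -0.33078307  0.11106885] [ 6.71102015e-02 -9.97745566e-01  8.30186438e-05]
vial [ 371.1 -328.3   24.3  370.6 -328.1   21.1   22.4] (233, 178, 30, 32)
```

View pics/w2.png

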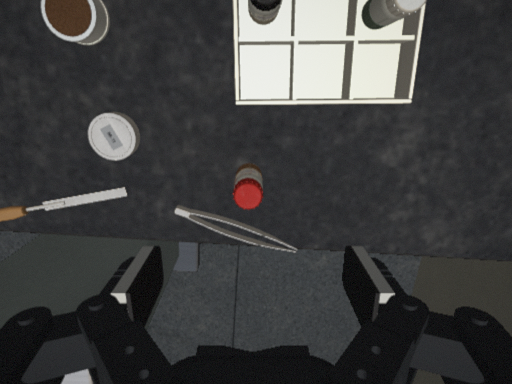

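The vial cap is centred at about (248,194) between the fingers. The disc is at (113,136), and the box's near rim runs from (235,103) to (412,101).

```bash
python3 - <<'E'
from h import *
im=cv2.imread("pics/w2.png")[...,::-1]; K,W=cam("wrist",ctrl.get_obs()); h,s,v=hsv(im)
for c in blobs(roi((v>110)&(s<70),80,145,105,168),300): print("disc",circ(K,W,c,.012))
print(cast(K,W,[[248,194]],.059), cast(K,W,[[236,103.5],[411,102.5]],.03), cast(K,W,[[293,100],[350,100]],.03))
E
```

```text
disc [ 397.7 -210.2   40.6  397.7 -210.2   39.6   39.7]
[[ 0.37085901 -0.32832982  0.059     ]] [[ 0.43313298 -0.31482882  0.03      ]
 [ 0.4428389  -0.4479777   0.03      ]] [[ 0.43862288 -0.35798176  0.03      ]
 [ 0.44153686 -0.40125898  0.03      ]]
```

Request:
{"api": "drive_tool", "payload": {
  "force": 30,
  "steps": [
    [0, 1.6, -2.2, 20, 0, 0, 0],
    [0, 1.6, -2.2, 50, 0, 0, 0],
    [0, 1.6, -2.2, 72, 0, 0, 0],
    [0, 1.6, -2.2, 82, 0, 0, 0],
    [0, 1.6, -2.2, 82, 0, 0, 0],
    [1, 1.6, -2.2, 82, 0, 0, 0],
    [1, 1.6, -2.2, 82, 0, 0, 0],
    [1, 1.6, -2.2, 82, 0, 0, 0],
    [1, 1.6, -2.2, 82, 0, 0, 0],
    [1, 1.6, -2.2, 82, 0, 0, 0]
  ]
}}

```text
clock: 3.95
tcp_pos: [0.3697, -0.3287, 0.0294]
eef_rot: [[0.998, 0.067, 0.001], [0.067, -0.998, -0.0], [0.001, 0.001, -1.0]]
wrist_force: [-0.0, 0.9, 5.9]
width: 0.228
grip_force: 29.2
```

Request:
{"api": "drive_tool", "payload": {
  "steps": [
    [1, 0, 0, -12, 0, 0, 0],
    [1, 0, 0, -35, 0, 0, 0],
    [1, 8, 5, -55, 0, 0, 0],
    [1, 25, 16, -60, 0, 0, 0],
    [1, 45, 29, -60, 0, 0, 0],
    [1, 65, 42, -60, 0, 0, 0],
    [1, 80, 52, -60, 0, 0, 0],
    [1, 88, 57.4, -60, 0, 0, 0],
    [1, 88, 57.4, -60, 0, 0, 0],
    [1, 88, 57.4, -60, 0, 0, 0]
  ]
}}

```text
clock: 5.2
tcp_pos: [0.4602, -0.3796, 0.089]
eef_rot: [[0.998, 0.067, -0.001], [0.067, -0.998, 0.0], [-0.001, -0.0, -1.0]]
wrist_force: [-0.5, 0.7, 0.2]
width: 0.232
grip_force: 29.3
```

```bash
python3 - <<'E'
from h import *
K,W,im=grab("wrist","w3"); o=ctrl.get_obs(); print(o["tcp_pos"],o["width"],o["wrist_force"])
E
```

```text
[ 0.46022364 -0.37960235  0.08905978] 0.23307745423098972 [ 0.30426198  0.08402626 -0.93208612]
```

View pics/w3.png

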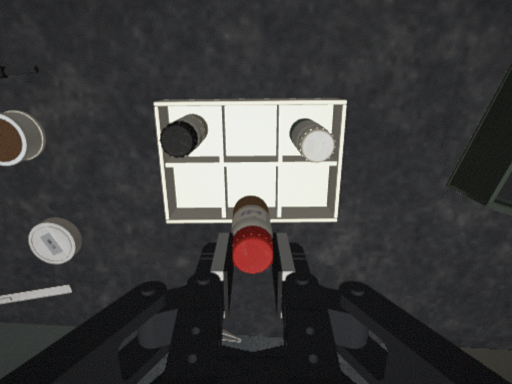

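The vial is upright in the grip. The box's near rim runs from (165,222) to (338,220), and the middle cell lies between its dividers at u≈224 and 278.

```bash
python3 - <<'E'
from h import *
K,W=cam("wrist",ctrl.get_obs())
p=cast(K,W,[[165,222],[338,221],[347,101],[155,103]],.03)*1000; print(p.round(1)); m=p.mean(0); print("centre",m)
x=(p[2]+p[3]-p[0]-p[1])[:2]; x/=np.hypot(*x); c=m[:2]-22*x; print("cell",c)
print(tgt(c[0],c[1],33,4.0))
E
```

```text
[[ 433.  -313.6   30. ]
 [ 443.  -449.    30. ]
 [ 533.5 -441.4   30. ]
 [ 523.2 -308.5   30. ]]
centre [ 483.16341761 -378.12669313   30.        ]
cell [ 461.21759448 -379.66969251]
(array([ 1. ,  0.2, 56.1]), array([-0. ,  0. , -0.2]))
```

Request:
{"api": "drive_tool", "payload": {
  "steps": [
    [1, 1, 0, 20, 0, 0, 0],
    [1, 1, 0, 42, 0, 0, 0],
    [1, 1, 0, 52, 0, 0, 0],
    [1, 1, 0, 56, 0, 0, 0],
    [1, 1, 0, 56, 0, 0, 0],
    [0.4, 1, 0, 56, 0, 0, 0],
    [0.4, 1, 0, 56, 0, 0, 0],
    [0.4, 1, 0, 52, 0, 0, 0],
    [0.4, 1, 0, 20, 0, 0, 0],
    [0.4, 1, 0, -20, 0, 0, 0]
  ]
}}

```text
clock: 6.5
tcp_pos: [0.4615, -0.3795, 0.1095]
eef_rot: [[0.998, 0.067, -0.001], [0.067, -0.998, 0.001], [-0.001, -0.001, -1.0]]
wrist_force: [0.5, 0.3, 0.2]
width: 0.6
grip_force: 0.0
```

```bash
python3 - <<'E'
from h import *
o=ctrl.get_obs(); print(o["clock"],o["tcp_pos"],o["width"],o["wrist_force"])
print(tgt(488,-190.5,110,4))
E
```

```text
6.5 [ 0.46150232 -0.37945987  0.10945747] 0.6004572313316326 [0.45899214 0.28380486 0.21554347]
(array([  39.1, -186.8,   -0.3]), array([-0.1,  0.1, -0.2]))
```

Request:
{"api": "drive_tool", "payload": {
  "steps": [
    [0.1, 0, -10, -10, 0, 0, 0],
    [0, 8, -40, -10, 0, 0, 0],
    [0, 16, -75, -10, 0, 0, 0],
    [0, 24, -112, -5, 0, 0, 0],
    [0, 32, -150, 0, 0, 0, 0],
    [0, 37, -175, 0, 0, 0, 0],
    [0, 39, -187, 0, 0, 0, 0],
    [0, 39, -187, 0, 0, 0, 0],
    [0, 39, -187, 0, 0, 0, 0],
    [0, 39, -187, 0, 0, 0, 0]
  ]
}}

```text
clock: 7.75
tcp_pos: [0.4881, -0.1919, 0.1089]
eef_rot: [[0.998, 0.065, -0.0], [0.065, -0.998, -0.0], [-0.0, 0.0, -1.0]]
wrist_force: [-0.5, -0.2, -0.3]
width: 1.003
grip_force: 0.0
```

```bash
python3 - <<'E'
from h import *
K,W,im=grab("wrist","w4"); o=ctrl.get_obs(); print(o["clock"],o["tcp_pos"],o["eef_rot"][:,1]); h,s,v=hsv(im)
np.save("w4.npy",W)
for c in blobs((h<16)&(s>80)&(v>30)&(v<130),300): print("fill",circ(K,W,c,.024),cv2.boundingRect(c))
for c in blobs((v>150)&(s<70),300): print("white",circ(K,W,c,.026),cv2.boundingRect(c))
E
```

```text
7.8 [ 0.48815736 -0.19172204  0.10890844] [ 6.52815679e-02 -9.97866849e-01  2.61890699e-04]
fill [ 488.4 -191.3   31.4  488.5 -191.3   30.6   30.7] (232, 166, 38, 36)
white [ 352.9 -171.3   89.   355.1 -179.1    8.4  103.6] (177, 306, 90, 20)
white [ 406.5 -209.5   38.8  406.6 -209.3   37.4   37.6] (244, 253, 42, 36)
white [451.1 -34.  139.2 449.6 -40.5  85.8 129.1] (0, 174, 142, 89)
white [ 491.6 -191.1   43.6  491.3 -191.2   38.3   43.4] (227, 156, 48, 50)
white [ 480.8 -362.   135.2  482.2 -358.   102.7  113.1] (386, 151, 126, 105)
white [ 624.1 -186.9   32.9  620.  -187.4   10.5   34.2] (233, 0, 48, 17)
white [ 612.7 -254.2  212.7  608.  -241.    34.5  215.7] (201, 0, 294, 54)
```

View pics/w4.png

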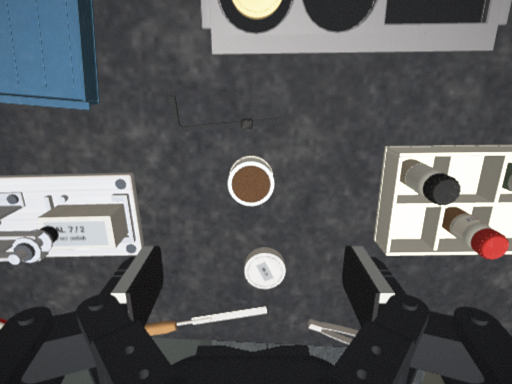

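The vial stands upright in the middle near cell. The cup's fill is centred at (251,184), which is directly under the TCP.

Request:
{"api": "drive_tool", "payload": {
  "force": 25,
  "steps": [
    [0, 0, 0, 30, 0, 0, 0],
    [0, 0, 0, 65, 0, 0, 0],
    [0, 0, 0, 90, 0, 0, 0],
    [0, 0, 0, 100, 0, 0, 0],
    [0, 0, 0, 101, 0, 0, 0],
    [1, 0, 0, 101, 0, 0, 0],
    [1, 0, 0, 101, 0, 0, 0],
    [1, 0, 0, 101, 0, 0, 0],
    [1, 0, 0, 101, 0, 0, 0],
    [1, 0, 0, 101, 0, 0, 0]
  ]
}}

```text
clock: 9.05
tcp_pos: [0.4884, -0.1907, 0.0081]
eef_rot: [[0.998, 0.067, 0.0], [0.067, -0.998, 0.0], [0.0, 0.0, -1.0]]
wrist_force: [-0.3, -0.2, 0.1]
width: 0.005
grip_force: 0.0
```

```bash
python3 - <<'E'
from h import *
im=cv2.imread("pics/top0.png")[...,::-1]; K,W=cam("top"); h,s,v=hsv(im)
m=roi((h>95)&(h<118)&(s>90)&(v>60),130,235,100,175)
for c in blobs(m,400):
  print(rectpose(K,W,c,.025)); p=cv2.approxPolyDP(cv2.convexHull(c),5,True)[:,0]; print(p.tolist(),(cast(K,W,p,.025)*1000).round().tolist())
m=roi((v>150)&(s<60),185,212,108,135)
for c in blobs(m): print(circ(K,W,c,.03))
print(tgt(585,45,90,0))
E
```

```text
[620.7  49.8 224.  156.9  -0.9]
[[138, 106], [223, 109], [220, 168], [135, 164]] [[699.0, 161.0, 25.0], [697.0, -62.0, 25.0], [542.0, -60.0, 25.0], [547.0, 161.0, 25.0]]
[660.2  -2.6  47.  661.2  -2.   37.9  44.9]
(array([ 112.2, -228.7,  -81.9]), array([ 0. , -0. ,  3.8]))
```

The grip closed on nothing, so I'll take a look.

```bash
python3 - <<'E'
from h import *
K,W,im=grab("wrist","w5"); a=im
b=grab("top")[2]; c=cv2.resize(b[100:260,130:380],(512,328)); cv2.imwrite("pics/c5.png",np.vstack([a[:270],c])[...,::-1])
E
```

```text
(no output)
```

View pics/c5.png

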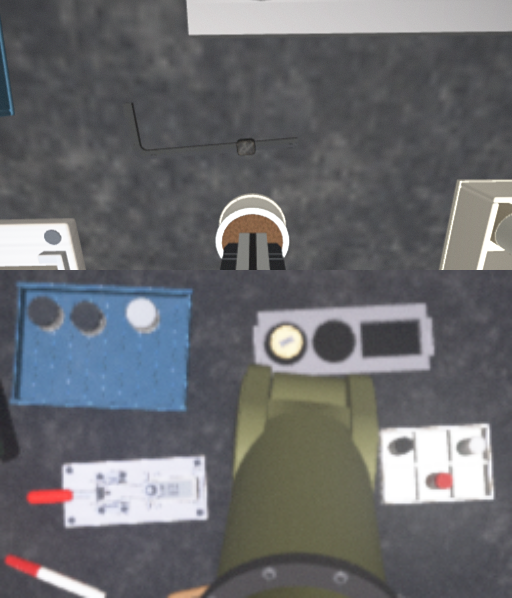

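```bash
python3 - <<'E'
from h import *
a=cv2.imread("pics/w5.png")[150:384,130:380]; b=grab("side")[2][...,::-1][150:300,180:380]
cv2.imwrite("pics/c6.png",np.vstack([cv2.resize(a,(500,300)),cv2.resize(b,(500,300),interpolation=cv2.INTER_CUBIC)]))
E
```

```text
(no output)
```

View pics/c6.png

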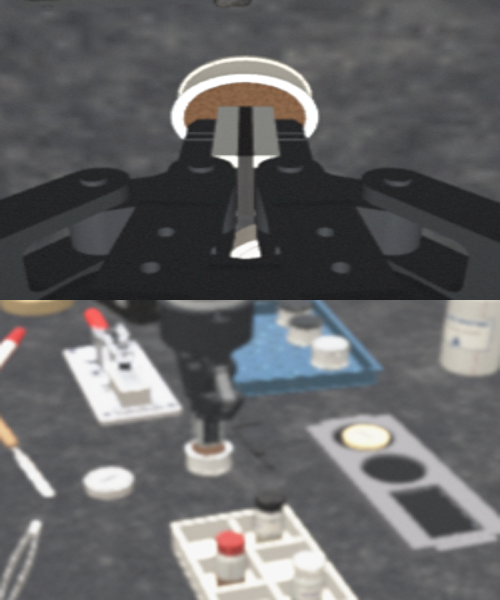

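Request:
{"api": "drive_tool", "payload": {
  "steps": [
    [1, 0, 0, -2, 0, 0, 0],
    [1, 0, 0, -5, 0, 0, 0],
    [1, 0, 0, -10, 0, 0, 0],
    [1, 0, 0, -16, 0, 0, 0],
    [1, 0, 0, -24, 0, 0, 0],
    [1, 0, 0, -34, 0, 0, 0],
    [1, 0, 0, -46, 0, 0, 0],
    [1, 0, 0, -60, 0, 0, 0],
    [1, 0, 0, -60, 0, 0, 0],
    [1, 0, 0, -60, 0, 0, 0]
  ]
}}

```text
clock: 10.45
tcp_pos: [0.4882, -0.1907, 0.0679]
eef_rot: [[0.998, 0.067, -0.0], [0.067, -0.998, 0.0], [-0.0, -0.0, -1.0]]
wrist_force: [0.6, 1.9, -0.8]
width: 0.003
grip_force: 0.0
```

```bash
python3 - <<'E'
from h import *
K,W,im=grab("wrist","w7"); o=ctrl.get_obs(); print(o["tcp_pos"]); h,s,v=hsv(im)
for c in blobs((h<16)&(s>80)&(v>30)&(v<150),200): print("fill",circ(K,W,c,.024),cv2.boundingRect(c))
b=grab("side")[2][...,::-1][150:300,180:380]
cv2.imwrite("pics/c7.png",np.vstack([cv2.resize(im[100:384,80:430,::-1],(500,350)),cv2.resize(b,(330,250),interpolation=cv2.INTER_CUBIC).repeat(1,0) if 0 else cv2.copyMakeBorder(cv2.resize(b,(330,250)),0,0,0,170,0)]))
E
```

```text
[ 0.48812107 -0.1906158   0.06775399]
fill [ 468.  -369.2   23.7  468.4 -369.5   18.    21.1] (476, 229, 28, 28)
fill [ 488.5 -191.4   31.7  488.4 -191.4   30.9   31.2] (230, 181, 45, 41)
```

View pics/c7.png

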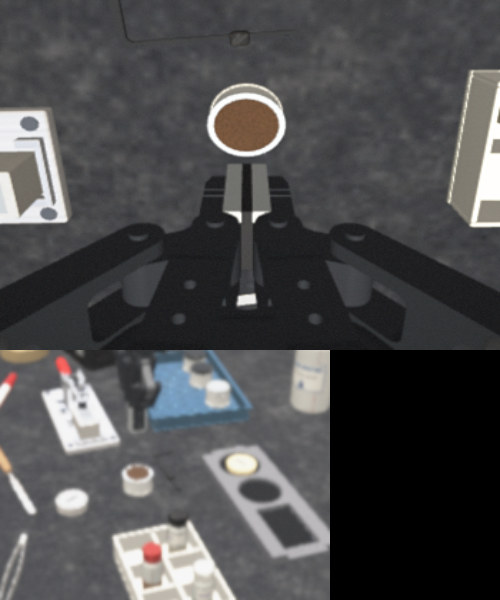

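The cup is still upright where it was at (488,-191) mm. The fingers shut through its thin wall without gripping it. I'll try again lower, closing slowly.

Request:
{"api": "drive_tool", "payload": {
  "force": 20,
  "steps": [
    [0.2, 0, 0, 0, 0, 0, 0],
    [0.2, 0.3, 0.8, 0, 0, 0, 0],
    [0.2, 0.3, 0.8, 0, 0, 0, 0],
    [0.2, 0.3, 0.8, 0, 0, 0, 0],
    [0.2, 0.3, 0.8, 20, 0, 0, 0],
    [0.2, 0.3, 0.8, 42, 0, 0, 0],
    [0.2, 0.3, 0.8, 58, 0, 0, 0],
    [0.2, 0.3, 0.8, 65, 0, 0, 0],
    [0.3, 0.3, 0.8, 65, 0, 0, 0],
    [0.4, 0.3, 0.8, 65, 0, 0, 0]
  ]
}}

```text
clock: 11.8
tcp_pos: [0.4892, -0.1916, 0.0036]
eef_rot: [[0.998, 0.067, 0.001], [0.067, -0.998, -0.0], [0.001, 0.0, -1.0]]
wrist_force: [-0.1, 0.3, -0.3]
width: 0.597
grip_force: 0.0
```

Request:
{"api": "drive_tool", "payload": {
  "steps": [
    [0.44, 0, 0, 0, 0, 0, 0],
    [0.47, 0, 0, 0, 0, 0, 0],
    [0.5, 0, 0, 0, 0, 0, 0],
    [0.52, 0, 0, 0, 0, 0, 0],
    [0.54, 0, 0, 0, 0, 0, 0],
    [0.56, 0, 0, 0, 0, 0, 0],
    [0.58, 0, 0, 0, 0, 0, 0],
    [0.6, 0, 0, 0, 0, 0, 0],
    [0.62, 0, 0, 0, 0, 0, 0],
    [0.64, 0, 0, 0, 0, 0, 0]
  ]
}}

```text
clock: 13.05
tcp_pos: [0.4888, -0.1914, 0.003]
eef_rot: [[0.998, 0.067, 0.0], [0.067, -0.998, 0.0], [0.0, -0.0, -1.0]]
wrist_force: [-0.3, -0.3, 0.0]
width: 0.359
grip_force: 0.0
```

```bash
python3 - <<'E'
from h import *
K,W,im=grab("wrist","w8"); o=ctrl.get_obs(); print(o["tcp_pos"],o["width"],o["wrist_force"],o["grip_force"]); h,s,v=hsv(im)
for c in blobs((h<16)&(s>80)&(v>30)&(v<150),200): print("fill",circ(K,W,c,.024),cv2.boundingRect(c))
cv2.imwrite("pics/c8.png",cv2.resize(im[150:384,100:400,::-1],(780,600)))
E
```

```text
[ 0.48872104 -0.19144618  0.00298582] 0.3550616759713272 [ 1.06927971 -0.60376207 -0.82457985] 0.0
fill [ 488.4 -191.4   33.   488.2 -191.3   30.8   31.7] (221, 219, 62, 55)
```

View pics/c8.png

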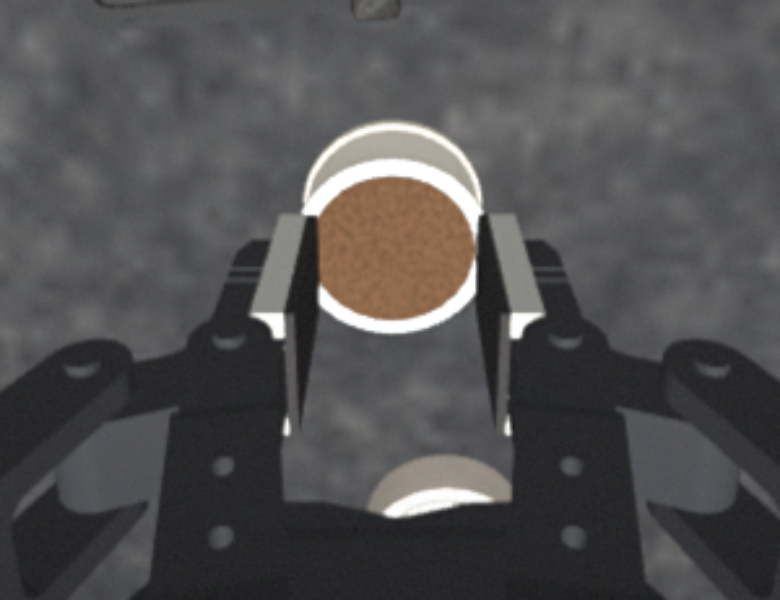

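The pads overlap the rim by 2–3 mm a side with no force. I'll keep closing slowly to see whether there is any contact at this height.

Request:
{"api": "drive_tool", "payload": {
  "steps": [
    [0.66, 0, 0, 0, 0, 0, 0],
    [0.68, 0, 0, 0, 0, 0, 0],
    [0.7, 0, 0, 0, 0, 0, 0],
    [0.73, 0, 0, 0, 0, 0, 0],
    [0.76, 0, 0, 0, 0, 0, 0],
    [0.8, 0, 0, 0, 0, 0, 0],
    [0.84, 0, 0, 0, 0, 0, 0],
    [0.88, 0, 0, 0, 0, 0, 0],
    [0.94, 0, 0, 0, 0, 0, 0],
    [1, 0, 0, 0, 0, 0, 0]
  ]
}}

```text
clock: 14.35
tcp_pos: [0.4887, -0.1914, 0.003]
eef_rot: [[0.998, 0.067, -0.0], [0.067, -0.998, 0.0], [-0.0, -0.0, -1.0]]
wrist_force: [-0.1, -0.0, 0.1]
width: -0.0
grip_force: 0.0
```

No contact anywhere. I'll push gently sideways at base height to check whether the cup is solid at all.

Request:
{"api": "drive_tool", "payload": {
  "steps": [
    [1, 1, 0, 0, 0, 0, 0],
    [1, 2, 0, 0, 0, 0, 0],
    [1, 4, 0, 0, 0, 0, 0],
    [1, 6, 0, 0, 0, 0, 0],
    [1, 8, 0, 0, 0, 0, 0],
    [1, 10, 0, 0, 0, 0, 0],
    [1, 12, 0, 0, 0, 0, 0],
    [1, 14, 0, 0, 0, 0, 0],
    [1, 15, 0, 0, 0, 0, 0],
    [1, 15, 0, 0, 0, 0, 0]
  ]
}}

```text
clock: 15.6
tcp_pos: [0.5038, -0.1904, 0.003]
eef_rot: [[0.998, 0.067, 0.0], [0.067, -0.998, 0.0], [0.0, -0.0, -1.0]]
wrist_force: [0.2, 0.2, -0.8]
width: 0.003
grip_force: 0.0
```

```bash
python3 - <<'E'
from h import *
K,W,im=grab("wrist","w9"); o=ctrl.get_obs(); print(o["tcp_pos"],o["wrist_force"]); h,s,v=hsv(im)
for c in blobs((h<16)&(s>80)&(v>30)&(v<150),100): print("fill",circ(K,W,c,.024),cv2.boundingRect(c))
m=(v>170)&(s<60)
for c in blobs(roi(m,180,330,150,330),100): print("white",cv2.boundingRect(c))
E
```

```text
[ 0.50364834 -0.19041478  0.0029764 ] [-0.1042439  -0.03847679  0.5512061 ]
white (214, 222, 71, 56)
```

```bash
python3 - <<'E'
from h import *
K,W=cam("wrist",ctrl.get_obs()); print(cast(K,W,[[250,222],[214,250],[285,250]],.026))
im=grab("side")[2]; Ks,Ws=cam("side"); a=cv2.imread("pics/side0.png")[...,::-1]
for n,i in (("before",a),("now",im)):
    h,s,v=hsv(i)
    for c in blobs(roi((v>150)&(s<60),250,278,214,242),20): print(n,cv2.boundingRect(c),cv2.contourArea(c))
E
```

```text
[[ 0.51832693 -0.18925011  0.026     ]
 [ 0.50137673 -0.17178382  0.026     ]
 [ 0.50383473 -0.20823403  0.026     ]]
before (254, 219, 19, 19) 206.0
now (254, 219, 19, 19) 199.5
```

The cup has not moved in either view, so the fingers pass straight through it. I'll go on with the other items and come back to it later.

```bash
python3 - <<'E'
from h import *
print(ctrl.get_obs()["joint_pos"],tgt(397.7,-210.2,110,94.3),tgt(397.7,-210.2,110,-85.7))
E
```

```text
[ 26.73854473  36.40764937 -13.18983874 112.64109048  14.58730283
  32.53501678 -82.48343544] (array([-107. ,   12.6, -107. ]), array([ 0. ,  0. , 89.5])) (array([-107. ,   12.6, -107. ]), array([ 0. ,  0. , 89.5]))
```

Request:
{"api": "drive_tool", "payload": {
  "steps": [
    [1, 0, 0, -15, 0, 0, 0],
    [1, 0, 0, -45, 0, 0, 0],
    [0.8, 0, 0, -80, 0, 0, 10],
    [0.6, -15, 2, -107, 0, 0, 20],
    [0.4, -30, 4, -107, 0, 0, 30],
    [0.2, -45, 6, -107, 0, 0, 40],
    [0, -62, 8, -107, 0, 0, 50],
    [0, -80, 10, -107, 0, 0, 60],
    [0, -95, 12, -107, 0, 0, 70],
    [0, -107, 12.6, -107, 0, 0, 80]
  ]
}}

```text
clock: 16.95
tcp_pos: [0.3973, -0.2102, 0.111]
eef_rot: [[0.233, -0.972, 0.001], [-0.972, -0.233, 0.0], [0.0, -0.001, -1.0]]
wrist_force: [0.2, 0.0, -0.1]
width: 1.003
grip_force: 0.0
```

Request:
{"api": "drive_tool", "payload": {
  "steps": [
    [0, 0, 0, 0, 0, 0, 9.5],
    [0, 0, 0, 0, 0, 0, 9.5],
    [0, 0, 0, 0, 0, 0, 9.5],
    [0, 0, 0, 0, 0, 0, 9.5],
    [0, 0, 0, 0, 0, 0, 9.5],
    [0, 0, 0, 0, 0, 0, 9.5],
    [0, 0, 0, 0, 0, 0, 9.5],
    [0, 0, 0, 0, 0, 0, 9.5],
    [0, 0, 0, 0, 0, 0, 9.5],
    [0, 0, 0, 0, 0, 0, 9.5]
  ]
}}

```text
clock: 18.2
tcp_pos: [0.3978, -0.2101, 0.11]
eef_rot: [[0.076, -0.997, -0.0], [-0.997, -0.076, 0.0], [-0.0, 0.0, -1.0]]
wrist_force: [0.5, -0.4, -0.6]
width: 1.0
grip_force: 0.0
```

```bash
python3 - <<'E'
from h import *
K,W,im=grab("wrist","w10"); o=ctrl.get_obs(); print(o["clock"],o["tcp_pos"],o["eef_rot"].round(3).tolist(),o["joint_pos"]); h,s,v=hsv(im)
for c in blobs((v>110)&(s<70),300):
    r=circ(K,W,c,.012)
    if abs(r[0]-398)<40 and abs(r[1]+210)<40: print("disc",r,cv2.boundingRect(c),tgt(r[0],r[1],8,94.3))
E
```

```text
18.25 [ 0.3977897  -0.21014088  0.10997183] [[0.076, -0.997, -0.0], [-0.997, -0.076, 0.0], [-0.0, 0.0, -1.0]] [  18.03652091   20.97650827    9.07297888  119.48888897   -5.0497989
   39.88861474 -145.26153958]
disc [ 397.9 -211.    42.8  398.  -210.8   40.    42. ] (230, 156, 46, 47) (array([ 9.00e-01, -1.00e-01,  1.02e+02]), array([0., 0., 0.]))
```

Joint 7 is at -145°, close to its limit. I'll flip the tool a half turn the other way.

Request:
{"api": "drive_tool", "payload": {
  "steps": [
    [0, 0, 0, 0, 0, 0, -9],
    [0, 0, 0, 0, 0, 0, -18],
    [0, 0, 0, 0, 0, 0, -27],
    [0, 0, 0, 0, 0, 0, -36],
    [0, 0, 0, 0, 0, 0, -45],
    [0, 0, 0, 0, 0, 0, -54],
    [0, 0, 0, 0, 0, 0, -63],
    [0, 0, 0, 0, 0, 0, -72],
    [0, 0, 0, 0, 0, 0, -81],
    [0, 0, 0, 0, 0, 0, -90]
  ]
}}

```text
clock: 19.5
tcp_pos: [0.3978, -0.2102, 0.11]
eef_rot: [[0.997, 0.081, -0.0], [0.081, -0.997, -0.0], [-0.0, 0.0, -1.0]]
wrist_force: [0.0, -0.1, 0.3]
width: 1.006
grip_force: 0.0
```

Request:
{"api": "drive_tool", "payload": {
  "steps": [
    [0, 0, 0, 0, 0, 0, -10],
    [0, 0, 0, 0, 0, 0, -20],
    [0, 0, 0, 0, 0, 0, -30],
    [0, 0, 0, 0, 0, 0, -40],
    [0, 0, 0, 0, 0, 0, -50],
    [0, 0, 0, 0, 0, 0, -60],
    [0, 0, 0, 0, 0, 0, -70],
    [0, 0, 0, 0, 0, 0, -80],
    [0, 0, 0, 0, 0, 0, -90],
    [0, 0, 0, 0, 0, 0, -90]
  ]
}}

```text
clock: 20.75
tcp_pos: [0.3977, -0.2103, 0.1099]
eef_rot: [[-0.074, 0.997, -0.0], [0.997, 0.074, 0.0], [0.0, -0.0, -1.0]]
wrist_force: [-0.2, -0.4, 1.2]
width: 0.999
grip_force: 0.0
```

```bash
python3 - <<'E'
from h import *
K,W,im=grab("wrist","w11"); o=ctrl.get_obs(); print(o["clock"],o["tcp_pos"],o["eef_rot"].round(3).tolist(),o["joint_pos"]); h,s,v=hsv(im)
for c in blobs((v>110)&(s<70),300):
    r=circ(K,W,c,.012)
    if abs(r[0]-398)<40 and abs(r[1]+210)<40: print("disc",r,cv2.boundingRect(c),tgt(r[0],r[1],8,94.3))
for c in blobs((h<16)&(s>80)&(v>30)&(v<150),200): print("fill",circ(K,W,c,.024))
E
```

```text
20.8 [ 0.39766877 -0.21031787  0.10990137] [[-0.071, 0.997, -0.0], [0.997, 0.071, 0.0], [0.0, -0.0, -1.0]] [ 54.20622323  24.50567373 -41.02872216 119.06311961  22.90976317
  44.31710255   3.10502997]
disc [ 397.7 -209.8   43.6  397.8 -209.9   40.6   43.1] (229, 154, 48, 48) (array([5.000e-01, 1.000e-01, 1.019e+02]), array([-0. , -0. , -0.2]))
fill [ 489.2 -191.6   31.1  489.5 -191.9   29.5   30.3]
```

Request:
{"api": "drive_tool", "payload": {
  "force": 40,
  "steps": [
    [0, 0, 0, 30, 0, 0, 0],
    [0, 0, 0, 65, 0, 0, 0],
    [0, 0, 0, 92, 0, 0, 0],
    [0, 0, 0, 105, 0, 0, 0],
    [0.2, 0, 0, 105, 0, 0, 0],
    [0.4, 0, 0, 105, 0, 0, 0],
    [0.5, 0, 0, 105, 0, 0, 0],
    [0.6, 0, 0, 105, 0, 0, 0],
    [0.8, 0, 0, 105, 0, 0, 0],
    [0.8, 0, 0, 105, 0, 0, 0]
  ]
}}

```text
clock: 22.05
tcp_pos: [0.3978, -0.2102, 0.0051]
eef_rot: [[-0.075, 0.997, 0.0], [0.997, 0.075, -0.0], [-0.0, 0.0, -1.0]]
wrist_force: [-0.2, 0.6, -0.0]
width: 0.199
grip_force: 0.0
```

Request:
{"api": "drive_tool", "payload": {
  "steps": [
    [0.5, 0, 0, 0, 0, 0, 0],
    [0.3, 0, 0, 0, 0, 0, 0],
    [0.2, 0, 0, 0, 0, 0, 0],
    [0.2, 0, 0, 0, 0, 0, 0],
    [0.2, 0, 0, 3, 0, 0, 0],
    [0.4, 0, 0, 4, 0, 0, 0],
    [0.5, 0, 0, 4, 0, 0, 0],
    [0.55, 0, 0, 4, 0, 0, 0],
    [0.6, 0, 0, 4, 0, 0, 0],
    [0.65, 0, 0, 4, 0, 0, 0]
  ]
}}

```text
clock: 23.3
tcp_pos: [0.3978, -0.2102, 0.001]
eef_rot: [[-0.076, 0.997, 0.0], [0.997, 0.076, -0.0], [-0.0, 0.0, -1.0]]
wrist_force: [1.3, -0.4, -0.3]
width: 0.35
grip_force: 0.0
```

```bash
python3 - <<'E'
from h import *
K,W,im=grab("wrist","w12"); o=ctrl.get_obs(); print(o["tcp_pos"],o["width"],o["wrist_force"],o["grip_force"])
cv2.imwrite("pics/c12.png",cv2.resize(im[150:384,100:400,::-1],(600,468)))
E
```

```text
[ 0.39781033 -0.2101805   0.00102359] 0.34856757122339616 [ 0.30187785 -0.8337374   0.10218498] 0.0
```

View pics/c12.png

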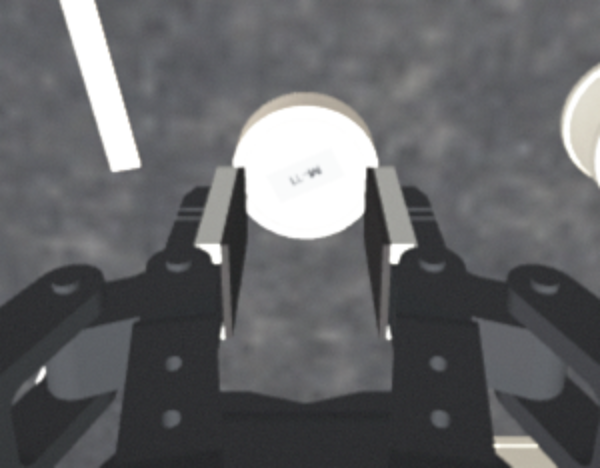

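The fingers also pass 3 mm into the disc on each side without contact. I'll try the clamp handle to see whether contact works there, and first hover to measure it.

```bash
python3 - <<'E'
from h import *
print(tgt(432,60,200,94.5))
E
```

```text
(array([ 266.8,   54.5, -199. ]), array([ 0. ,  0. , -0.2]))
```

Request:
{"api": "drive_tool", "payload": {
  "steps": [
    [0.5, 0, 0, -3, 0, 0, 0],
    [0.2, 0, 0, -25, 0, 0, 0],
    [0, 0, 0, -70, 0, 0, 0],
    [0, 30, 6, -120, 0, 0, 0],
    [0, 75, 15, -165, 0, 0, 0],
    [0, 125, 25, -199, 0, 0, 0],
    [0, 175, 36, -199, 0, 0, 0],
    [0, 225, 46, -199, 0, 0, 0],
    [0, 260, 54, -199, 0, 0, 0],
    [0, 267, 54.5, -199, 0, 0, 0]
  ]
}}

```text
clock: 24.6
tcp_pos: [0.4319, 0.0629, 0.2004]
eef_rot: [[-0.08, 0.997, 0.001], [0.997, 0.08, 0.001], [0.001, 0.001, -1.0]]
wrist_force: [0.2, -1.1, -0.2]
width: 0.999
grip_force: 0.0
```

Request:
{"api": "drive_tool", "payload": {
  "steps": [
    [0, 0, 0, 0, 0, 0, 0],
    [0, 0, 0, 0, 0, 0, 0],
    [0, 0, 0, 0, 0, 0, 0],
    [0, 0, 0, 0, 0, 0, 0],
    [0, 0, 0, 0, 0, 0, 0],
    [0, 0, 0, 0, 0, 0, 0],
    [0, 0, 0, 0, 0, 0, 0],
    [0, 0, 0, 0, 0, 0, 0],
    [0, 0, 0, 0, 0, 0, 0],
    [0, 0, 0, 0, 0, 0, 0]
  ]
}}

```text
clock: 25.85
tcp_pos: [0.4319, 0.0602, 0.2]
eef_rot: [[-0.076, 0.997, -0.0], [0.997, 0.076, 0.0], [0.0, -0.0, -1.0]]
wrist_force: [-0.8, 0.1, 0.1]
width: 1.002
grip_force: 0.0
```

```bash
python3 - <<'E'
from h import *
K,W,im=grab("wrist","w13"); o=ctrl.get_obs(); print(o["clock"],o["tcp_pos"],o["eef_rot"].round(3).tolist(),o["joint_pos"]); h,s,v=hsv(im)
for c in blobs(((h<8)|(h>172))&(s>150)&(v>80),200): print("red",rectpose(K,W,c,.044),cv2.boundingRect(c))
m=cv2.morphologyEx(((v>140)&(s<60)).astype(np.uint8),cv2.MORPH_CLOSE,np.ones((9,9)))
for c in blobs(m,3000): print("white",rectpose(K,W,c,.01),cv2.boundingRect(c))
E
```

```text
25.9 [0.43190045 0.06022563 0.19998887] [[-0.076, 0.997, -0.0], [0.997, 0.076, 0.0], [0.0, -0.0, -1.0]] [ 27.16734375  17.19134962 -49.83197219 113.13400903  15.69559371
  56.59160108 -25.8258137 ]
red [429.3  99.   56.3  15.2   4.8] (245, 97, 16, 57)
red [349.3 140.5  41.4  14.5 -22.3] (159, 53, 27, 47)
white [438.5  -3.5 194.5  80.4   5. ] (218, 127, 71, 150)
white [157.3  -7.4 299.4  48.3  -9.7] (0, 59, 38, 236)
```

View pics/w13.png

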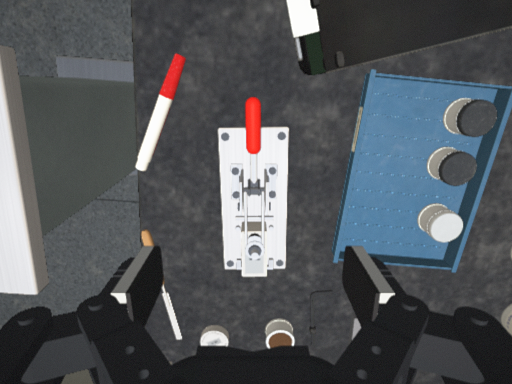

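The view shows the red sleeve at (253,125), the plate corners at (219,129), (288,127), (286,270) and (225,273), and the blue tray at right. The sleeve measures 56 × 15 mm at (429,99) mm, as expected. Next I'll grip it.

Request:
{"api": "drive_tool", "payload": {
  "force": 40,
  "steps": [
    [0, 20, 0.3, 40, 0, 0, -0.3],
    [0, 38.9, 0.3, 90, 0, 0, -0.3],
    [0, 38.9, 0.3, 140, 0, 0, -0.3],
    [0, 38.9, 0.3, 165, 0, 0, -0.3],
    [0, 38.9, 0.3, 173, 0, 0, -0.3],
    [0.3, 38.9, 0.3, 173, 0, 0, -0.3],
    [0.6, 38.9, 0.3, 173, 0, 0, -0.3],
    [1, 38.9, 0.3, 173, 0, 0, -0.3],
    [1, 38.9, 0.3, 173, 0, 0, -0.3],
    [1, 38.9, 0.3, 173, 0, 0, -0.3]
  ]
}}

```text
clock: 27.15
tcp_pos: [0.4297, 0.0992, 0.0284]
eef_rot: [[-0.081, 0.997, 0.002], [0.997, 0.081, -0.001], [-0.001, 0.002, -1.0]]
wrist_force: [-6.2, -1.9, 30.5]
width: 0.002
grip_force: 15.1
```

```bash
python3 - <<'E'
from h import *
im=cv2.imread("pics/w13.png")[...,::-1]
# pose of w13
class O(dict): pass
o=dict(tcp_pos=np.array([.4319,.06022,.19999]),eef_rot=np.array([[-.076,.997,0],[.997,.076,0],[0,0,-1.]]))
K,W=cam("wrist",o)
p=cast(K,W,[[219,129],[288.5,127],[286,270],[224,272]],.01)*1000; print(p.round(1).tolist(),p.mean(0))
p=cast(K,W,[[372,72],[513,88],[457,271],[334,263]],.025)*1000; print("blue",p.round(1).tolist(),p.mean(0))
a=22.27
for t in (0,3,7,14,22,30,38,46,54,61,66,69.3):
    b=np.radians(a+t); print(t,round(68.6*np.cos(b)-63.5,1),round(68.6*np.sin(b)-26,1))
E
```

```text
[[392.2, 88.4, 10.0], [470.1, 96.6, 10.0], [487.6, -88.0, 10.0], [406.8, -97.2, 10.0]] [ 4.39184546e+02 -5.89071558e-02  1.00000000e+01]
blue [[547.2, 160.2, 25.0], [696.2, 155.9, 25.0], [699.2, -63.6, 25.0], [543.4, -63.9, 25.0]] [621.50050119  47.16665414  25.        ]
0 -0.0 -0.0
3 -1.5 3.3
7 -3.7 7.5
14 -8.2 14.6
22 -14.4 21.9
30 -21.5 28.3
38 -29.5 33.6
46 -38.1 37.7
54 -47.2 40.6
61 -55.5 42.1
66 -61.4 42.6
69.3 -65.4 42.6
```

The fingers shut on the handle with +30 N upward, so something touches it but not between the pads. I'll use my last view, a composite of the wrist and side cameras, to see why.

```bash
python3 - <<'E'
from h import *
K,W,im=grab("wrist","w14"); s=grab("side","s14")[2]
a=cv2.resize(im[120:384,100:400,::-1],(400,352)); b=cv2.resize(s[130:240,150:275,::-1],(400,352),interpolation=cv2.INTER_CUBIC)
w4=cv2.imread("pics/w9.png"); c=cv2.resize(w4[150:384,120:390],(280,243)); d=cv2.resize(cv2.imread("pics/w5.png")[150:384,120:390],(280,243)); e=cv2.resize(cv2.imread("pics/w2.png")[150:384,120:390],(240,243))
cv2.imwrite("pics/c14.png",np.vstack([np.hstack([a,b]),np.hstack([c,d,e])]))
print(ctrl.get_obs()["wrist_force"],ctrl.get_obs()["width"])
E
```

```text
[-3.33475982 -0.67824478 22.57727732] 0.004192991426862305
```

View pics/c14.png

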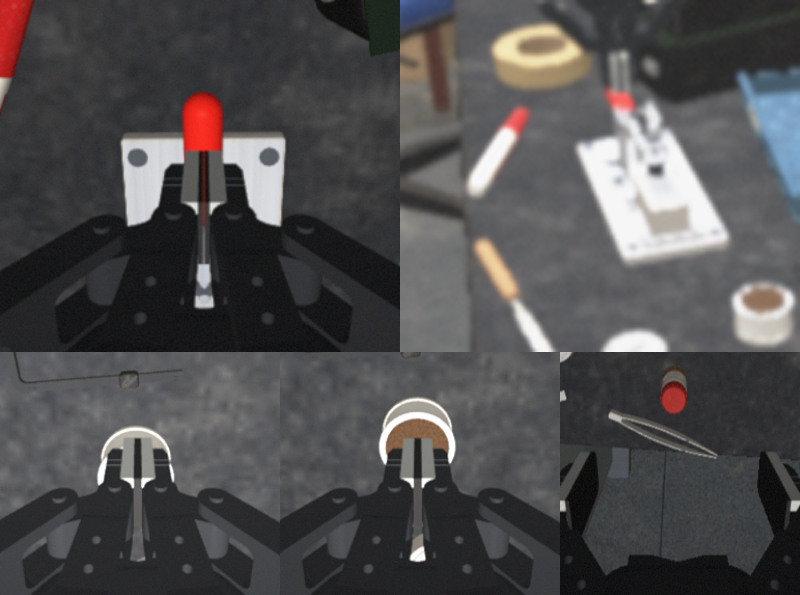

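The side view shows the shut fingertips resting on top of the red sleeve. Its top is at 52 mm while the reported TCP is at 28 mm, so the real tips are about 23.5 mm short of the stated TCP. That also explains the misses on the cup and disc, and why the vial was held by its cap only. From here I'll aim 23.5 mm lower.

Request:
{"api": "drive_tool", "payload": {
  "force": 40,
  "steps": [
    [1, 0, 0, -5, 0, 0, 0],
    [0.6, 0, 0, -5, 0, 0, 0],
    [0.2, 0, 0, -5, 0, 0, 0],
    [0.2, 0, 0, -5, 0, 0, 0],
    [0.2, 0, 0, 10, 0, 0, 0],
    [0.2, 0, 0, 22, 0, 0, 0],
    [0.2, 0, 0, 26, 0, 0, 0],
    [0.6, 0, 0, 26, 0, 0, 0],
    [1, 0, 0, 26, 0, 0, 0],
    [1, 0, 0, 26, 0, 0, 0]
  ]
}}

```text
clock: 28.5
tcp_pos: [0.4296, 0.0991, 0.0013]
eef_rot: [[-0.081, 0.997, 0.001], [0.997, 0.081, 0.0], [0.0, 0.001, -1.0]]
wrist_force: [0.3, 0.5, 5.4]
width: 0.166
grip_force: 41.8
```

Request:
{"api": "drive_tool", "payload": {
  "steps": [
    [1, 0, 0, 0, 0, 0, 0],
    [1, 0, 0, 0, 0, 0, 0],
    [1, 0, 0, 0, 0, 0, 0],
    [1, 0, 0, 0, 0, 0, 0],
    [1, 0, 0, 0, 0, 0, 0],
    [1, 0, 0, 0, 0, 0, 0],
    [1, 0, 0, 0, 0, 0, 0],
    [1, 0, 0, 0, 0, 0, 0],
    [1, 0, 0, 0, 0, 0, 0],
    [1, 0, 0, 0, 0, 0, 0]
  ]
}}

```text
clock: 29.75
tcp_pos: [0.4296, 0.0991, 0.0013]
eef_rot: [[-0.081, 0.997, 0.001], [0.997, 0.081, 0.0], [-0.0, 0.001, -1.0]]
wrist_force: [-0.5, 0.3, 6.5]
width: 0.173
grip_force: 39.0
```

Now it is gripped at 15.6 mm. Next I'll follow the arc.

Request:
{"api": "drive_tool", "payload": {
  "steps": [
    [1, -0.8, 0, -1.8, 0, 0, 0],
    [1, -1.7, 0, -3.7, 0, 0, 0],
    [1, -2.7, 0, -5.6, 0, 0, 0],
    [1, -3.7, 0, -7.5, 0, 0, 0],
    [1, -5.8, 0, -11, 0, 0, 0],
    [1, -8.2, 0, -14.6, 0, 0, 0],
    [1, -11.2, 0, -18.3, 0, 0, 0],
    [1, -14.4, 0, -21.9, 0, 0, 0],
    [1, -17.9, 0, -25.2, 0, 0, 0],
    [1, -21.5, 0, -28.3, 0, 0, 0]
  ]
}}

```text
clock: 31.0
tcp_pos: [0.4314, 0.0776, 0.0295]
eef_rot: [[-0.081, 0.997, 0.001], [0.997, 0.081, 0.001], [0.001, 0.001, -1.0]]
wrist_force: [5.6, 1.9, -8.9]
width: 0.165
grip_force: 39.1
```

Request:
{"api": "drive_tool", "payload": {
  "steps": [
    [1, -3.9, 0, -2.7, 0, 0, 0],
    [1, -8, 0, -5.3, 0, 0, 0],
    [1, -12.2, 0, -7.4, 0, 0, 0],
    [1, -16.6, 0, -9.4, 0, 0, 0],
    [1, -21.1, 0, -10.9, 0, 0, 0],
    [1, -25.7, 0, -12.3, 0, 0, 0],
    [1, -30, 0, -13.2, 0, 0, 0],
    [1, -34, 0, -13.8, 0, 0, 0],
    [1, -39.9, 0, -14.3, 0, 0, 0],
    [1, -43.9, 0, -14.3, 0, 0, 0]
  ]
}}

```text
clock: 32.25
tcp_pos: [0.4352, 0.0353, 0.0443]
eef_rot: [[-0.082, 0.997, 0.002], [0.997, 0.082, 0.002], [0.002, 0.002, -1.0]]
wrist_force: [2.0, 5.4, 0.4]
width: 0.162
grip_force: 39.2
```

```bash
python3 - <<'E'
from h import *
o=ctrl.get_obs(); print(o["clock"],o["tcp_pos"],o["wrist_force"],o["width"])
K,W,im=grab("side","s15"); h,s,v=hsv(im); b=hsv(cv2.imread("pics/side0.png")[...,::-1])
for n,(h,s,v) in (("before",b),("now",(h,s,v))):
    for c in blobs(roi(((h<8)|(h>172))&(s>150)&(v>80),150,275,130,220),10): print(n,cv2.boundingRect(c))
i=optics.camera_info("side"); T=i["camera_from_world"]
for p in ([.4293,.099,.044],[.435,.033,.087]):
    q=T[:3,:3]@p+T[:3,3]; print(i["fx"]*q[0]/q[2]+i["cx"],i["fy"]*q[1]/q[2]+i["cy"])
E
```

```text
32.25 [0.43517609 0.0353322  0.04430092] [2.04545239 5.41240863 0.3599365 ] 0.1616737243101538
before (214, 155, 8, 8)
now (219, 143, 5, 8)
217.4720345343625 160.4498980400765
221.91687765644986 156.15224059449687
```

Request:
{"api": "drive_tool", "payload": {
  "steps": [
    [1, -1, 0, 0, 0, 0, 0],
    [1, -2, 0, 0, 0, 0, 0],
    [1, -3, 0, 0, 0, 0, 0],
    [1, -3, 0, 0, 0, 0, 0],
    [0.7, -3, 0, 0, 0, 0, 0],
    [0.5, -3, 0, 0, 0, 0, 0],
    [0.4, -3, 0, -5, 0, 0, 0],
    [0.3, -3, 0, -35, 0, 0, 0],
    [0.3, -3, 0, -75, 0, 0, 0],
    [0.3, -3, 0, -120, 0, 0, 0]
  ]
}}

```text
clock: 33.55
tcp_pos: [0.4339, 0.0307, 0.1647]
eef_rot: [[-0.081, 0.997, -0.002], [0.997, 0.081, 0.0], [0.0, -0.002, -1.0]]
wrist_force: [0.7, -0.8, 0.1]
width: 0.702
grip_force: 0.0
```

```bash
python3 - <<'E'
from h import *
print(tgt(441,-65,170,94.7)); o=ctrl.get_obs(); print(o["tcp_pos"],o["clock"],o["wrist_force"])
K,W,im=grab("side","s16"); h,s,v=hsv(im)
for c in blobs(roi(((h<8)|(h>172))&(s>150)&(v>80),150,275,110,220),8): print(cv2.boundingRect(c))
E
```

```text
(array([-96. ,  -0.7,  -5.3]), array([-0.1, -0. , -0. ]))
[0.4339085  0.03070685 0.16474657] 33.55 [ 0.72574843 -0.83093407  0.12888292]
(217, 143, 7, 12)
```

Request:
{"api": "drive_tool", "payload": {
  "steps": [
    [0.2, -5, 0, 0, 0, 0, 0],
    [0.2, -25, 0.5, 0, 0, 0, 0],
    [0.2, -48, 1, 0, 0, 0, 0],
    [0.2, -70, 1.5, 0, 0, 0, 0],
    [0.2, -83, 1.9, 0, 0, 0, 0],
    [0.2, -86, 1.9, 0, 0, 0, 0],
    [0.2, -86, 1.9, 0, 0, 0, 0],
    [0.2, -86, 1.9, 0, 0, 0, 0],
    [0.2, -86, 1.9, 0, 0, 0, 0],
    [0.2, -86, 1.9, 0, 0, 0, 0]
  ]
}}

```text
clock: 34.85
tcp_pos: [0.4437, -0.0544, 0.1637]
eef_rot: [[-0.081, 0.997, 0.0], [0.997, 0.081, -0.0], [-0.0, 0.0, -1.0]]
wrist_force: [-1.0, -0.4, -0.4]
width: 0.798
grip_force: 0.0
```

```bash
python3 - <<'E'
from h import *
o=ctrl.get_obs(); K,W,im=grab("wrist","w17"); print(o["tcp_pos"],o["clock"],tgt(442.7,-54.5,-7,94.7),o["joint_pos"])
g=cv2.cvtColor(np.ascontiguousarray(im),cv2.COLOR_RGB2HSV); h,s,v=hsv(im)
# expected pixel of block-top corners for a check
T=np.linalg.inv(W); Rz=np.array([[.9966,-.082],[.082,.9966]]); c=np.array([.4382,.001])
for p in ((-15,-81.5,40),(15,-81.5,40),(15,-21.5,40),(-15,-21.5,40),(-40,-91.5,10),(40,-91.5,10)):
    q=np.r_[c+Rz@np.array(p[:2])/1000,p[2]/1000]; q=T[:3,:3]@q+T[:3,3]; print(p,(K@q/q[2])[:2].round(1))
for c in blobs((v>165)&(s<50),300): print(cv2.boundingRect(c), cv2.approxPolyDP(c,3,True)[:,0].tolist()[:14])
E
```

```text
[ 0.44369415 -0.05443807  0.163667  ] 34.85 (array([ 1.000e-01, -1.000e+00,  1.706e+02]), array([ 0.,  0., -0.])) [ 40.33300836  21.25416187 -49.56586426 115.07879656  20.34283305
  52.55013551 -15.26587852]
(-15, -81.5, 40) [235.9 196.5]
(15, -81.5, 40) [266.5 196.4]
(15, -21.5, 40) [267.3 135.3]
(-15, -21.5, 40) [234.9 135.3]
(-40, -91.5, 10) [214.4 195.7]
(40, -91.5, 10) [288.2 195.7]
(389, 276, 32, 22) [[391, 281], [389, 288], [394, 294], [411, 297], [420, 279], [400, 277], [391, 289]]
(187, 274, 34, 29) [[193, 276], [187, 284], [193, 299], [208, 302], [218, 295], [220, 287], [215, 278], [206, 274]]
(265, 262, 35, 39) [[276, 262], [266, 269], [265, 289], [272, 298], [286, 300], [297, 292], [297, 278], [279, 271], [266, 279], [266, 272], [278, 263], [285, 263], [296, 272], [290, 264]]
(370, 260, 65, 24) [[371, 261], [370, 271], [377, 283], [387, 268], [401, 262], [415, 262], [432, 279], [428, 271], [434, 261]]
(469, 114, 41, 40) [[502, 116], [490, 114], [473, 125], [469, 139], [476, 151], [489, 153], [505, 142], [509, 125]]
(207, 4, 88, 193) [[209, 4], [216, 194], [287, 194], [294, 4]]
(105, 0, 32, 62) [[136, 0], [119, 1], [105, 53], [110, 60], [117, 61]]
```

The plate edges match the fixture pose to within about 1 mm. Next I'll descend and grip the block.

Request:
{"api": "drive_tool", "payload": {
  "force": 80,
  "steps": [
    [0.3, 0, -1, 30, 0, 0, 0],
    [0.35, 0, -1, 75, 0, 0, 0],
    [0.35, 0, -1, 120, 0, 0, 0],
    [0.35, 0, -1, 150, 0, 0, 0],
    [0.35, 0, -1, 165, 0, 0, 0],
    [0.35, 0, -1, 170.5, 0, 0, 0],
    [0.5, 0, -1, 170.5, 0, 0, 0],
    [0.8, 0, -1, 170.5, 0, 0, 0],
    [1, 0, -1, 170.5, 0, 0, 0],
    [1, 0, -1, 170.5, 0, 0, 0]
  ]
}}

```text
clock: 36.15
tcp_pos: [0.443, -0.0549, -0.006]
eef_rot: [[-0.081, 0.997, 0.001], [0.997, 0.081, -0.0], [-0.001, 0.001, -1.0]]
wrist_force: [-0.5, 0.4, 6.8]
width: 0.337
grip_force: 80.0
```

Request:
{"api": "drive_tool", "payload": {
  "steps": [
    [1, 0, 0, -2, 0, 0, 0],
    [1, 0, 0, -6, 0, 0, 0],
    [1, 0, 0, -12, 0, 0, 0],
    [1, 0, 0, -22, 0, 0, 0],
    [1, 0, 0, -38, 0, 0, 0],
    [1, 0, 0, -58, 0, 0, 0],
    [1, -5, 0, -80, 0, 0, 0],
    [1, -20, 5, -90, 0, 0, 0],
    [1, -40, 15, -90, 0, 0, 0],
    [1, -60, 30, -90, 0, 0, 0]
  ]
}}

```text
clock: 37.4
tcp_pos: [0.4772, -0.1129, 0.0839]
eef_rot: [[-0.081, 0.997, -0.0], [0.997, 0.081, -0.0], [-0.0, -0.0, -1.0]]
wrist_force: [-0.6, 1.0, -5.0]
width: 0.333
grip_force: 79.6
```

```bash
python3 - <<'E'
from h import *
o=ctrl.get_obs(); print(o["width"],o["clock"],o["tcp_pos"],o["wrist_force"],tgt(642,-317,84,94.3))
E
```

```text
0.3326557002955055 37.4 [ 0.47720769 -0.11292586  0.08386912] [-0.5873417   0.97578345 -4.9508221 ] (array([-2.167e+02,  1.477e+02, -1.000e-01]), array([-0. ,  0. ,  0.3]))
```

Request:
{"api": "drive_tool", "payload": {
  "steps": [
    [1, -14, 10, 0, 0, 0, 0.3],
    [1, -40, 28, 0, 0, 0, 0.3],
    [1, -72, 49, 0, 0, 0, 0.3],
    [1, -104, 71, 0, 0, 0, 0.3],
    [1, -136, 93, 0, 0, 0, 0.3],
    [1, -168, 115, 0, 0, 0, 0.3],
    [1, -195, 133, 0, 0, 0, 0.3],
    [1, -210, 143, 0, 0, 0, 0.3],
    [1, -216, 147.5, 0, 0, 0, 0.3],
    [1, -216, 147.5, 0, 0, 0, 0.3]
  ]
}}

```text
clock: 38.65
tcp_pos: [0.6417, -0.315, 0.0827]
eef_rot: [[-0.076, 0.997, -0.001], [0.997, 0.076, 0.001], [0.001, -0.001, -1.0]]
wrist_force: [-1.4, -0.1, -4.8]
width: 0.334
grip_force: 79.7
```

```bash
python3 - <<'E'
from h import *
o=ctrl.get_obs(); K,W,im=grab("wrist","w18"); np.save("W18.npy",W); print(o["tcp_pos"],o["width"],o["clock"],o["joint_pos"])
h,s,v=hsv(im); T=np.linalg.inv(W)
t=np.radians(4.3); Rz=np.array([[np.cos(t),-np.sin(t)],[np.sin(t),np.cos(t)]]); c=np.array([.638,-.2578])
for p in ((-42.5,-108),(42.5,-108),(42.5,108),(-42.5,108),(0,12),(0,74),(0,-61)):
    q=np.r_[c+Rz@np.array(p)/1000,.012]; q=T[:3,:3]@q+T[:3,3]; print("pred",p,(K@q/q[2])[:2].round(1))
m=(v>95)&(s<45)
for c in blobs(cv2.morphologyEx(m.astype(np.uint8),cv2.MORPH_CLOSE,np.ones((3,3))),800): print(cv2.boundingRect(c),cv2.approxPolyDP(c,4,True)[:,0].tolist()[:24],rectpose(K,W,c,.012))
m=(v<60)
for c in blobs(roi(m,150,360,0,230),400): print("dark",cv2.boundingRect(c),circ(K,W,c,.012),rectpose(K,W,c,.012))
m=(h>15)&(h<35)&(s>60)&(v>120)
for c in blobs(m,200): print("brass",circ(K,W,c,.014))
E
```

```text
[ 0.64165458 -0.31498426  0.08273293] 0.3341854511024982 38.65 [ 44.71525242  47.58130025 -41.20124267  79.27840044  32.34051612
  65.18697234   3.58864189]
pred (-42.5, -108) [202.7 245.4]
pred (42.5, -108) [303.1 245.5]
pred (42.5, 108) [320.5 -59. ]
pred (-42.5, 108) [186.3 -59.1]
pred (0, 12) [253.1  98.3]
pred (0, 74) [253.3   1.8]
pred (0, -61) [253. 193.]
(0, 165, 127, 174) [[108, 165], [0, 165], [0, 258], [16, 271], [15, 280], [0, 291], [10, 326], [43, 326], [53, 338], [126, 285]] [ 477.5 -392.3  167.9  116.3    4.4]
(409, 115, 103, 212) [[511, 115], [409, 305], [435, 326], [511, 197]] [ 824.9 -339.7  190.2   34.2  -12. ]
(191, 0, 128, 321) [[191, 0], [207, 243], [199, 272], [211, 281], [213, 255], [219, 254], [221, 319], [283, 319], [286, 248], [293, 281], [305, 272], [297, 244], [305, 242], [318, 0], [295, 0], [286, 33], [259, 50], [239, 47], [225, 36], [212, 0]] [ 641.3 -312.7  260.1   92.5    4.3]
(0, 0, 74, 31) [[0, 0], [0, 9], [10, 18], [45, 30], [65, 25], [73, 0], [49, 0], [40, 16], [23, 19]] [ 488.4 -202.9   50.    18.1  -85.7]
dark (227, 149, 56, 30) [ 641.6 -294.5   48.5  641.7 -294.6   26.4   52.6] [ 641.9 -294.5   43.2   23.1  -85.6]
dark (331, 144, 29, 37) [ 715.3 -287.    31.2  713.3 -287.5   20.9   25. ] [ 711.9 -288.2   29.6   21.5   10.4]
dark (218, 62, 73, 75) [ 638.2 -247.    53.2  638.1 -247.    52.1   52.2] [ 638.2 -247.    52.4   52.3   49. ]
dark (150, 38, 44, 65) [ 583.  -231.    44.4  579.4 -230.5   29.8   40.1] [ 577.9 -230.8   42.7   30.4   -1.4]
dark (317, 0, 43, 69) [ 693.1 -199.6   51.8  691.5 -198.6   31.1   46.4] [ 693.2 -199.6   42.7   30.2    5. ]
dark (215, 0, 80, 50) [ 633.4 -186.4   53.1  634.2 -188.8   43.6   48.8] [ 634.3 -197.9   52.9   30.   -85.7]
dark (150, 0, 41, 32) [ 577.3 -195.    30.4  578.4 -194.3   18.7   26.9] [ 577.3 -196.5   26.3   18.7  -85.7]
brass [ 879.4 -399.4  197.9  859.8 -414.6   64.7  192.4]
brass [ 635.3 -187.    40.4  635.4 -192.8   24.9   40.7]
```

The round recess centre is at (638.1,-247.0), and the rectangular recess centre is at about (643,-319). The block's centre sits roughly 5 mm to +y of the grip. Next I'll align and lower partway.

Request:
{"api": "drive_tool", "payload": {
  "steps": [
    [1, -4, 0.6, 5, 0, 0, 0],
    [1, -8, 1.2, 20, 0, 0, 0],
    [1, -9, 1.2, 40, 0, 0, 0],
    [1, -9, 1.2, 55, 0, 0, 0],
    [1, -9, 1.2, 65, 0, 0, 0],
    [1, -9, 1.2, 65, 0, 0, 0],
    [1, -9, 1.2, 65, 0, 0, 0],
    [1, -9, 1.2, 65, 0, 0, 0],
    [1, -9, 1.2, 65, 0, 0, 0],
    [1, -9, 1.2, 65, 0, 0, 0]
  ]
}}

```text
clock: 39.95
tcp_pos: [0.6439, -0.3245, 0.0184]
eef_rot: [[-0.076, 0.997, 0.0], [0.997, 0.076, -0.0], [-0.0, 0.0, -1.0]]
wrist_force: [-0.3, -0.8, -4.6]
width: 0.337
grip_force: 79.7
```

```bash
python3 - <<'E'
from h import *
o=ctrl.get_obs(); K,W,im=grab("wrist","w19"); print(o["tcp_pos"],o["clock"],tgt(643.6,-324,-9.5,94.3))
h,s,v=hsv(im)
for c in blobs(roi(v<60,190,320,0,230),300): print("dark",cv2.boundingRect(c),circ(K,W,c,.012),rectpose(K,W,c,.012))
E
```

```text
[ 0.64387103 -0.32454022  0.01837824] 39.95 (array([ 0.5, -0.2, 27.8]), array([0., 0., 0.]))
dark (215, 155, 76, 42) [ 641.9 -295.4   48.4  642.4 -293.8   26.5   46.6] [ 641.9 -295.5   42.3   24.4  -86. ]
dark (203, 33, 100, 104) [ 638.1 -247.2   52.3  638.1 -247.2   51.6   51.6] [ 638.2 -247.2   52.    51.4  -85.7]
dark (218, 0, 69, 14) [ 635.  -207.2   33.   635.  -209.5    5.7   34.6] [ 635.2 -210.    33.     5.6  -85.7]
```

Request:
{"api": "drive_tool", "payload": {
  "steps": [
    [1, 0.5, 0, 10, 0, 0, 0],
    [1, 0.5, 0, 20, 0, 0, 0],
    [1, 0.5, 0, 26, 0, 0, 0],
    [1, 0.5, 0, 28, 0, 0, 0],
    [1, 0.5, 0, 28, 0, 0, 0],
    [0.6, 0.5, 0, 28, 0, 0, 0],
    [0.4, 0.5, 0, 28, 0, 0, 0],
    [0.4, 0.5, 0, 25, 0, 0, 0],
    [0.3, 0.5, 0, 0, 0, 0, 0],
    [0.3, 0.5, 0, -45, 0, 0, 0]
  ]
}}

```text
clock: 41.25
tcp_pos: [0.6427, -0.3237, 0.0623]
eef_rot: [[-0.076, 0.997, -0.003], [0.997, 0.076, 0.001], [0.002, -0.003, -1.0]]
wrist_force: [-0.0, -1.7, 0.1]
width: 0.701
grip_force: 0.0
```

```bash
python3 - <<'E'
from h import *
print(tgt(397.8,-210.4,60,94.3), ctrl.get_obs()["width"])
E
```

```text
(array([ 131.5, -235.6,    3.2]), array([-0.2, -0.1,  0. ])) 0.7010001119511345
```

Request:
{"api": "drive_tool", "payload": {
  "steps": [
    [0.2, 6, -12, -5, 0, 0, 0],
    [0.2, 22, -40, -5, 0, 0, 0],
    [0.2, 42, -76, -5, 0, 0, 0],
    [0.2, 64, -114, -5, 0, 0, 0],
    [0.2, 86, -154, -5, 0, 0, 0],
    [0.2, 108, -194, -5, 0, 0, 0],
    [0.2, 124, -222, 0, 0, 0, 0],
    [0.2, 131.5, -235.5, 3, 0, 0, 0],
    [0.2, 131.5, -235.5, 3, 0, 0, 0],
    [0.2, 131.5, -235.5, 3, 0, 0, 0]
  ]
}}

```text
clock: 42.5
tcp_pos: [0.4003, -0.2111, 0.0606]
eef_rot: [[-0.075, 0.997, 0.002], [0.997, 0.075, -0.001], [-0.001, 0.002, -1.0]]
wrist_force: [1.3, -0.4, 0.3]
width: 0.804
grip_force: 0.0
```

```bash
python3 - <<'E'
from h import *
o=ctrl.get_obs(); K,W,im=grab("wrist","w20"); print(o["clock"],o["tcp_pos"]); h,s,v=hsv(im)
for c in blobs((v>110)&(s<70),300):
    r=circ(K,W,c,.012)
    if abs(r[0]-398)<40 and abs(r[1]+210)<40: print("disc",r,cv2.boundingRect(c),tgt(r[0],r[1],-18,94.3))
K,W,im=grab("top","t20"); h,s,v=hsv(im)
for c in blobs(roi(v<75,255,345,115,153),20): print("dark",cv2.boundingRect(c),rectpose(K,W,c,.006))
for c in blobs(roi((v>105)&(s<60),300,340,118,152),10): print("lt",cv2.boundingRect(c))
print(im[125:145:2,300:342:3].mean(-1).astype(int).tolist())
E
```

```text
42.5 [ 0.40034307 -0.21107603  0.06057155]
disc [ 422.9 -247.9   43.1  423.8 -250.    22.4   36. ] (252, 232, 53, 35) (array([-38.5,  19.6,  78.5]), array([0.1, 0. , 0. ]))
disc [ 403.8 -197.1   87.8  402.5 -202.    57.    77.4] (197, 136, 120, 100) (array([13.6,  4.4, 78.4]), array([0.1, 0. , 0. ]))
dark (284, 126, 18, 18) [ 638.5 -246.6   45.4   44.9  -88.6]
lt (300, 118, 40, 33)
[[183, 190, 142, 128, 133, 141, 154, 174, 200, 193, 196, 148, 185, 184], [117, 191, 93, 129, 231, 225, 223, 222, 222, 223, 222, 187, 186, 187], [70, 189, 94, 130, 225, 189, 208, 193, 181, 217, 219, 231, 184, 187], [64, 156, 110, 120, 228, 190, 202, 202, 192, 218, 220, 223, 184, 195], [68, 132, 114, 113, 230, 196, 204, 193, 193, 217, 219, 222, 184, 195], [63, 124, 125, 106, 233, 223, 225, 227, 228, 226, 230, 220, 179, 192], [64, 152, 137, 105, 200, 198, 213, 213, 193, 165, 136, 92, 175, 194], [65, 182, 146, 87, 110, 108, 109, 99, 93, 84, 77, 65, 170, 189], [98, 195, 159, 74, 78, 86, 84, 99, 105, 117, 133, 137, 179, 169], [179, 192, 189, 176, 181, 188, 190, 190, 190, 188, 190, 191, 193, 150]]
```

```bash
python3 - <<'E'
from h import *
o=ctrl.get_obs(); K,W,im=grab("wrist","w21"); print(o["clock"],o["tcp_pos"]); h,s,v=hsv(im)
m=roi((v>205)&(s<60),190,320,130,240)
m=cv2.morphologyEx(m.astype(np.uint8),cv2.MORPH_OPEN,np.ones((9,9)))
for c in blobs(m,300): print("disc",circ(K,W,c,.012),cv2.boundingRect(c))
print(tgt(397.8,-210.4,-18.5,94.3))
E
```

```text
42.6 [ 0.40020977 -0.21095128  0.06030253]
disc [ 397.7 -210.6   41.1  397.9 -210.7   39.8   40.2] (222, 172, 55, 52)
(array([ 0.6, -2.2, 78.7]), array([ 0.1, -0. ,  0. ]))
```

Request:
{"api": "drive_tool", "payload": {
  "force": 40,
  "steps": [
    [0.2, 0.4, -2.3, 25, 0, 0, 0],
    [0.2, 0.4, -2.3, 55, 0, 0, 0],
    [0.2, 0.4, -2.3, 73, 0, 0, 0],
    [0.2, 0.4, -2.3, 78.7, 0, 0, 0],
    [0.2, 0.4, -2.3, 78.7, 0, 0, 0],
    [0.4, 0.4, -2.3, 78.7, 0, 0, 0],
    [0.6, 0.4, -2.3, 78.7, 0, 0, 0],
    [1, 0.4, -2.3, 78.7, 0, 0, 0],
    [1, 0.4, -2.3, 78.7, 0, 0, 0],
    [1, 0.4, -2.3, 78.7, 0, 0, 0]
  ]
}}

```text
clock: 43.9
tcp_pos: [0.3972, -0.2107, -0.0177]
eef_rot: [[-0.075, 0.997, 0.001], [0.997, 0.075, -0.001], [-0.001, 0.001, -1.0]]
wrist_force: [-0.5, -0.4, 7.9]
width: 0.44
grip_force: 39.2
```

Request:
{"api": "drive_tool", "payload": {
  "steps": [
    [1, 0, 0, -4, 0, 0, 0],
    [1, 0, 0, -20, 0, 0, 0],
    [1, -2, 8, -48, 0, 0, 0],
    [1, -7, 30, -70, 0, 0, 0],
    [1, -16, 70, -80, 0, 0, 0],
    [1, -26, 112, -80, 0, 0, 0],
    [1, -36, 156, -80, 0, 0, 0],
    [1, -45, 196, -80, 0, 0, 0],
    [1, -52, 225, -80, 0, 0, 0],
    [1, -54.4, 237.4, -80, 0, 0, 0]
  ]
}}

```text
clock: 45.15
tcp_pos: [0.6387, -0.2465, 0.0612]
eef_rot: [[-0.076, 0.997, 0.0], [0.997, 0.076, 0.001], [0.001, 0.0, -1.0]]
wrist_force: [0.0, -0.1, -0.7]
width: 0.441
grip_force: 40.4
```

Request:
{"api": "drive_tool", "payload": {
  "steps": [
    [1, 0, 0, 8, 0, 0, 0],
    [1, 0, 0, 20, 0, 0, 0],
    [1, 0, 0, 30, 0, 0, 0],
    [1, 0, 0, 30, 0, 0, 0],
    [1, 0, 0, 30, 0, 0, 0],
    [1, 0, 0, 30, 0, 0, 0],
    [1, 0, 0, 30, 0, 0, 0],
    [1, 0, 0, 30, 0, 0, 0],
    [1, 0, 0, 30, 0, 0, 0],
    [1, 0, 0, 30, 0, 0, 0]
  ]
}}

```text
clock: 46.4
tcp_pos: [0.6375, -0.2467, 0.0314]
eef_rot: [[-0.076, 0.997, 0.0], [0.997, 0.076, 0.0], [0.0, 0.0, -1.0]]
wrist_force: [0.0, -0.3, -0.9]
width: 0.441
grip_force: 40.4
```

```bash
python3 - <<'E'
from h import *
o=ctrl.get_obs(); K,W,im=grab("wrist","w22"); print(o["clock"],o["tcp_pos"],o["width"]); h,s,v=hsv(im)
m=(h>15)&(h<35)&(s>50)&(v>120)
for c in blobs(m,200): print("brass",circ(K,W,c,.014))
print(tgt(638.1,-247,-11.2,94.3))
E
```

```text
46.4 [ 0.63751008 -0.2466955   0.0313858 ] 0.4406312546227839
brass [ 635.5 -186.6   40.7  635.5 -186.5   40.1   40.3]
(array([-0.4,  0.6, 42.6]), array([-0., -0.,  0.]))
```

Request:
{"api": "drive_tool", "payload": {
  "steps": [
    [1, -0.4, 0.7, 15, 0, 0, 0],
    [1, -0.4, 0.7, 30, 0, 0, 0],
    [1, -0.4, 0.7, 39, 0, 0, 0],
    [1, -0.4, 0.7, 42.5, 0, 0, 0],
    [1, -0.4, 0.7, 42.5, 0, 0, 0],
    [0.45, -0.4, 0.7, 42.5, 0, 0, 0],
    [0.35, -0.4, 0.7, 42.5, 0, 0, 0],
    [0.25, -0.4, 0.7, 38, 0, 0, 0],
    [0.2, -0.4, 0.7, 10, 0, 0, 0],
    [0.2, -0.4, 0.7, -30, 0, 0, 0]
  ]
}}

```text
clock: 47.7
tcp_pos: [0.6375, -0.2469, 0.0614]
eef_rot: [[-0.076, 0.997, -0.002], [0.997, 0.076, 0.001], [0.001, -0.002, -1.0]]
wrist_force: [-0.1, -0.7, 0.4]
width: 0.803
grip_force: 0.0
```

```bash
python3 - <<'E'
from h import *
o=ctrl.get_obs(); K,W,im=grab("wrist","w23"); print(o["clock"],o["tcp_pos"],o["width"],o["joint_pos"]); h,s,v=hsv(im)
m=roi((v>205)&(s<60),190,320,120,240); m=cv2.morphologyEx(m.astype(np.uint8),cv2.MORPH_OPEN,np.ones((7,7)))
for c in blobs(m,300): print("disc",circ(K,W,c,.018),cv2.boundingRect(c))
print(tgt(488.4,-191.4,70,4.3), tgt(488.4,-191.4,70,94.3))
E
```

```text
47.7 [ 0.63750408 -0.24693101  0.06142129] 0.8032869061626325 [ 40.80540915  46.42384243 -40.92948274  86.08151557  33.13608502
  60.16982232  -3.77001112]
disc [ 638.5 -248.3   40.5  638.6 -248.2   39.7   39.8] (226, 176, 56, 53)
disc [ 636.2 -192.9   35.4  636.4 -196.8   16.1   38.2] (230, 120, 54, 24)
(array([  67. , -147.8,   -2.9]), array([  0.2,   0.4, -90. ])) (array([  67. , -147.8,   -2.9]), array([0.4, 0.1, 0. ]))
```

The disc lies flat in the round recess at (638.5,-248.3). Now I'll go back for the cup, turning to a pinch along y.

Request:
{"api": "drive_tool", "payload": {
  "steps": [
    [0.2, 5, -10, -15, 0, 0, -10],
    [0.2, 15, -32, -15, 0, 0, -20],
    [0.2, 27, -58, -15, 0, 0, -30],
    [0.2, 38, -84, -15, 0, 0, -40],
    [0.2, 50, -110, -10, 0, 0, -50],
    [0.2, 60, -132, -5, 0, 0, -60],
    [0.2, 65, -144, -3, 0, 0, -70],
    [0.2, 67, -147.8, -3, 0, 0, -80],
    [0.2, 67, -147.8, -3, 0, 0, -90],
    [0.2, 67, -147.8, -3, 0, 0, -90]
  ]
}}

```text
clock: 49.0
tcp_pos: [0.4859, -0.1915, 0.0645]
eef_rot: [[-0.997, -0.074, 0.0], [-0.074, 0.997, 0.0], [-0.0, 0.0, -1.0]]
wrist_force: [-0.8, 0.1, 0.5]
width: 0.803
grip_force: 0.0
```

```bash
python3 - <<'E'
from h import *
o=ctrl.get_obs(); K,W,im=grab("wrist","w24"); print(o["clock"],o["tcp_pos"],o["eef_rot"].round(3).tolist(),o["joint_pos"][6]); h,s,v=hsv(im)
for c in blobs((h<16)&(s>80)&(v>30)&(v<150),200): r=circ(K,W,c,.024); print("fill",r,tgt(r[0],r[1],-16,-175.7))
E
```

```text
49.0 [ 0.48588656 -0.19150947  0.06448189] [[-0.997, -0.074, 0.0], [-0.074, 0.997, 0.0], [-0.0, 0.0, -1.0]] 63.17164081984148
fill [ 489.3 -191.3   31.8  489.3 -191.3   31.    31.1] (array([-3.3, -0.1, 80.5]), array([ 0. ,  0. , -0.2]))
```

Request:
{"api": "drive_tool", "payload": {
  "force": 25,
  "steps": [
    [0.2, -2.9, 0, 25, 0, 0, 0],
    [0.2, -2.9, 0, 55, 0, 0, 0],
    [0.2, -2.9, 0, 74, 0, 0, 0],
    [0.2, -2.9, 0, 80, 0, 0, 0],
    [0.2, -2.9, 0, 80, 0, 0, 0],
    [0.4, -2.9, 0, 80, 0, 0, 0],
    [0.5, -2.9, 0, 80, 0, 0, 0],
    [0.6, -2.9, 0, 80, 0, 0, 0],
    [0.8, -2.9, 0, 80, 0, 0, 0],
    [0.8, -2.9, 0, 80, 0, 0, 0]
  ]
}}

```text
clock: 50.3
tcp_pos: [0.489, -0.1914, -0.0148]
eef_rot: [[-0.997, -0.075, 0.001], [-0.075, 0.997, -0.001], [-0.001, -0.001, -1.0]]
wrist_force: [-1.6, 0.3, 5.4]
width: 0.45
grip_force: 24.7
```

```bash
python3 - <<'E'
from h import *
print(tgt(585,30,55,-178))
E
```

```text
(array([-112.4,  213.5,  -69.9]), array([-0. ,  0.1,  2.3]))
```

Gripped at 39 mm. Next I'll lift it and carry it to the blue tray's near half.

Request:
{"api": "drive_tool", "payload": {
  "steps": [
    [0.8, 0, 0, -3, 0, 0, 0],
    [0.8, 0, 0, -15, 0, 0, 0],
    [0.8, -2, 4, -38, 0, 0, 0],
    [0.8, -10, 20, -60, 0, 0, 0],
    [0.8, -26, 50, -70, 0, 0, 0.5],
    [0.8, -46, 88, -70, 0, 0, 1],
    [0.8, -66, 126, -70, 0, 0, 1.5],
    [0.8, -86, 163, -70, 0, 0, 2],
    [0.8, -104, 197, -70, 0, 0, 2.3],
    [0.8, -112.4, 213.5, -70, 0, 0, 2.3]
  ]
}}

```text
clock: 51.55
tcp_pos: [0.5851, 0.0329, 0.0553]
eef_rot: [[-0.999, -0.038, 0.001], [-0.038, 0.999, 0.001], [-0.001, 0.001, -1.0]]
wrist_force: [-0.8, -1.3, -0.0]
width: 0.447
grip_force: 25.2
```

Request:
{"api": "drive_tool", "payload": {
  "steps": [
    [0.8, 0, 0, 0, 0, 0, 0],
    [0.8, 0, 0, 5, 0, 0, 0],
    [0.8, 0, 0, 12, 0, 0, 0],
    [0.8, 0, 0, 15, 0, 0, 0],
    [0.8, 0, 0, 15, 0, 0, 0],
    [0.8, 0, 0, 15, 0, 0, 0],
    [0.8, 0, 0, 15, 0, 0, 0],
    [0.8, 0, 0, 15, 0, 0, 0],
    [0.8, 0, 0, 15, 0, 0, 0],
    [0.8, 0, 0, 15, 0, 0, 0]
  ]
}}

```text
clock: 52.8
tcp_pos: [0.5846, 0.0302, 0.0394]
eef_rot: [[-0.999, -0.036, 0.0], [-0.036, 0.999, 0.0], [-0.0, 0.0, -1.0]]
wrist_force: [-0.3, -1.4, -0.1]
width: 0.447
grip_force: 25.2
```

```bash
python3 - <<'E'
from h import *
o=ctrl.get_obs(); K,W,im=grab("wrist","w25"); print(o["clock"],o["tcp_pos"],o["width"],o["joint_pos"],o["wrist_force"]); h,s,v=hsv(im)
m=(h>95)&(h<120)&(s>90)&(v>40)
for c in blobs(cv2.morphologyEx(m.astype(np.uint8),cv2.MORPH_CLOSE,np.ones((7,7))),2000): p=cv2.approxPolyDP(cv2.convexHull(c),5,True)[:,0]; print(p.tolist(),(cast(K,W,p,.025)*1000).round().tolist())
E
```

```text
52.8 [0.58460518 0.0302243  0.03941246] 0.4474524501826009 [ 28.76727072  48.13820092 -60.27310495 103.50553958  48.97848868
  59.00481101  40.73553914] [-0.28627427 -1.35637485 -0.12152318]
[[273, 297], [287, 345], [254, 351], [224, 345], [234, 298]] [[643.0, 46.0, 25.0], [684.0, 58.0, 25.0], [690.0, 34.0, 25.0], [686.0, 12.0, 25.0], [645.0, 19.0, 25.0]]
[[97, 145], [435, 159], [481, 167], [431, 316], [117, 285]] [[542.0, -63.0, 25.0], [543.0, 136.0, 25.0], [547.0, 164.0, 25.0], [655.0, 157.0, 25.0], [637.0, -60.0, 25.0]]
```

Request:
{"api": "drive_tool", "payload": {
  "steps": [
    [0.8, 0, 0, 15, 0, 0, 0],
    [0.8, 0, 0, 34, 0, 0, 0],
    [0.8, 0, 0, 46, 0, 0, 0],
    [0.8, 0, 0, 50.7, 0, 0, 0],
    [0.8, 0, 0, 50.7, 0, 0, 0],
    [0.45, 0, 0, 50.7, 0, 0, 0],
    [0.35, 0, 0, 50.7, 0, 0, 0],
    [0.25, 0, 0, 46, 0, 0, 0],
    [0.25, 0, 0, 15, 0, 0, 0],
    [0.25, 0, 0, -40, 0, 0, 0]
  ]
}}

```text
clock: 54.1
tcp_pos: [0.5835, 0.0297, 0.0792]
eef_rot: [[-0.999, -0.036, -0.003], [-0.036, 0.999, -0.0], [0.003, 0.0, -1.0]]
wrist_force: [1.3, -0.4, -0.5]
width: 0.746
grip_force: 0.0
```

Request:
{"api": "drive_tool", "payload": {
  "steps": [
    [0.2, 0, 0, -60, 0, 0, 0],
    [0.2, 30, -20, -80, 0, 0, 0],
    [0.2, 70, -60, -100, 0, 0, 0],
    [0.2, 90, -110, -120, 0, 0, 0],
    [0.2, 90, -160, -120, 0, 0, 0],
    [0.2, 90, -210, -120, 0, 0, 0],
    [0.2, 90, -250, -120, 0, 0, 0],
    [0.2, 90, -260, -120, 0, 0, 0],
    [0.2, 90, -260, -120, 0, 0, 0],
    [0.2, 90, -260, -120, 0, 0, 0]
  ]
}}

```text
clock: 55.35
tcp_pos: [0.5041, -0.231, 0.1998]
eef_rot: [[-0.999, -0.038, 0.001], [-0.038, 0.999, 0.0], [-0.001, 0.0, -1.0]]
wrist_force: [-0.4, -1.1, 0.7]
width: 0.797
grip_force: 0.0
```

```bash
python3 - <<'E'
from h import *
o=ctrl.get_obs(); print(o["clock"],o["tcp_pos"],o["wrist_force"])
K,W,im=grab("side","s26"); h,s,v=hsv(im)
for c in blobs(roi((h<18)&(s>60)&(v>40)&(v<170),230,345,130,205),5): print("side fill",cv2.boundingRect(c),cast(K,W,[cv2.minEnclosingCircle(c)[0]],.027)*1000)
for c in blobs(roi(((h<8)|(h>172))&(s>150)&(v>80),150,330,110,300),8): print("red side",cv2.boundingRect(c))
K,W,im=grab("top","t26"); h,s,v=hsv(im)
for c in blobs(roi((h<18)&(s>60)&(v>40)&(v<170),130,235,100,175),15): print("top fill",circ(K,W,c,.027))
for c in blobs(roi(((h<8)|(h>172))&(s>120)&(v>80),140,375,100,230),10): print("red top",cv2.boundingRect(c),circ(K,W,c,.062)[:2])
for c in blobs(roi((v>205)&(s<60),255,345,115,153),10): print("bright",cv2.boundingRect(c),rectpose(K,W,c,.036),rectpose(K,W,c,.018))
K,W,im=grab("wrist","w26")
E
```

```text
55.35 [ 0.50409283 -0.23102809  0.19982672] [-0.39215081 -1.12606641  0.71485146]
side fill (276, 170, 8, 4) [[584.51900382  27.24207499  27.        ]]
red side (269, 272, 7, 4)
red side (218, 144, 6, 8)
top fill [584.5  31.   25.9 584.6  31.   24.1  24.5]
red top (165, 207, 14, 5) [434.5  52.2]
bright (263, 128, 10, 14) [ 630.5 -180.    33.6   23.   -88.4] [ 634.3 -180.3   34.3   23.5  -88.4]
```

```bash
python3 - <<'E'
from h import *
c=np.array([.4382,.001]); t=np.radians(4.7)
def pix(n,p):
    i=optics.camera_info(n); T=i["camera_from_world"]; q=T[:3,:3]@p+T[:3,3]; return np.array([i["fx"]*q[0]/q[2]+i["cx"],i["fy"]*q[1]/q[2]+i["cy"]]).round(1)
for th in (.9,1.,1.1,1.2):
    a=np.radians(22.27)+th; g=np.array([33.5+68.6*np.cos(a),18+68.6*np.sin(a)])
    r=[]
    for s in (-29,29):
        y,z=(g+s*np.array([np.cos(th),np.sin(th)]))/1000; w=np.array([c[0]-np.sin(t)*y,c[1]+np.cos(t)*y,z]); r+=[pix("top",w).tolist(),pix("side",w).tolist()]
    print(th,r)
for n in ("top","side"):
    im=cv2.imread(f"pics/{n[0]}26.png")[...,::-1]; h,s,v=hsv(im); m=((h<8)|(h>172))&(s>90)&(v>50)
    m=roi(m,140,235,195,225) if n=="top" else roi(m,200,240,110,200)
    ys,xs=np.nonzero(m); print(n,xs.min(),xs.max(),ys.min(),ys.max())
im=cv2.imread("pics/w26.png")[...,::-1]; 
# block & vial check in the top view
im=cv2.imread("pics/t26.png")[...,::-1]; h,s,v=hsv(im)
ys,xs=np.nonzero(roi(((h<8)|(h>172))&(s>90)&(v>50),300,375,170,220)); print("vial px",xs.mean(),ys.mean(),len(xs))
print(pix("top",np.array([.461,-.38,.062])))
for p in ((-15,-81.5),(15,-81.5),(15,-21.5),(-15,-21.5)): pass
print(im[120:152:3,300:342:3].mean(-1).astype(int))
E
```

```text
0.9 [[178.4, 208.4], [222.5, 164.8], [158.6, 209.3], [218.4, 143.1]]
1.0 [[180.2, 208.3], [222.9, 165.6], [162.1, 209.2], [219.1, 143.3]]
1.1 [[182.0, 208.2], [223.3, 166.5], [165.8, 208.9], [219.8, 143.9]]
1.2 [[183.7, 208.1], [223.7, 167.6], [169.7, 208.7], [220.6, 144.8]]
top 165 179 206 211
side 217 226 143 165
vial px nan nan 0
[347.4 202.8]
[[101 114 117 117 116 120 120 122 124 125 124 123 129 128]
 [ 95 119 118 122 121 127 127 127 128 126 129 134 128 129]
 [113 112 126 123 127 127 129 129 132 129 132 132 134 131]
 [127 106 127 128 132 131 132 129 132 133 136 137 134 134]
 [131 103 128 131 131 133 135 134 136 138 136 139 139 140]
 [135 122 114 131 136 133 135 138 139 138 140 140 143 141]
 [133 135 107 138 140 139 139 143 142 143 145 147 145 148]
 [141 139 105 131 144 146 146 148 145 148 148 149 150 151]
 [137 138 125 114 145 149 149 149 152 151 153 152 152 152]
 [140 139 140 111 149 151 152 153 151 151 154 153 154 152]
 [142 136 141 110 146 153 156 151 154 155 153 153 154 149]]<stdin>:18: RuntimeWarning: Mean of empty slice.
  ret = ret.dtype.type(ret / rcount)
```

```bash
python3 - <<'E'
from h import *
o=ctrl.get_obs(); K,W,im=grab("wrist","w27"); T=np.linalg.inv(W); print(o["clock"]); h,s,v=hsv(im)
def pix(p): q=T[:3,:3]@np.array(p)+T[:3,3]; return (K@q/q[2])[:2].round(1)
print("pred block",pix([.643,-.319,.036]),"disc",pix([.638,-.248,.018]),"vial",pix([.461,-.38,.062]))
for c in blobs(((h<8)|(h>172))&(s>130)&(v>80),60): print("vial",circ(K,W,c,.062),cv2.boundingRect(c))
u,w=pix([.643,-.319,.036]).astype(int)
m=cv2.morphologyEx(roi((v>200)&(s<60),max(0,u-45),u+45,max(0,w-45),w+45).astype(np.uint8),cv2.MORPH_CLOSE,np.ones((5,5)))
for c in blobs(m,200): print("block",rectpose(K,W,c,.036),cv2.boundingRect(c))
u,w=pix([.638,-.248,.018]).astype(int)
for c in blobs(roi((v>200)&(s<60),u-28,u+28,max(0,w-28),w+28),200): print("disc",circ(K,W,c,.018))
E
```

```text
55.5
pred block [176.8 270.7] disc [236.1 261.1] vial [ 99.2 118.5]
vial [ 713.1 -503.7   35.9  710.4 -504.1   14.7   34.6] (12, 317, 15, 23)
vial [ 461.5 -377.1   24.4  461.8 -377.    20.8   24.1] (90, 108, 26, 24)
block [ 642.9 -300.7   30.8   23.5  -87.8] (183, 260, 20, 23)
disc [ 638.7 -247.    39.7  638.5 -246.8   38.2   38.3]
```

Everything checks out: the block, disc, vial and cup are in place, the handle stands near its stop, and the arm is clear. I'll hand in.

```bash
python3 -c "
from station import ctrl
print(ctrl.hand_in())"
```

```text
the job is handed in; nothing more can be done
None
```

The job is handed in at about 56 s of the 112 s limit: the clamp was opened before the block was taken out, and camera checks put the block, disc, cup and vial each in its place.

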